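Put the registered parcel away in the stay-lidded chest

TASK

Put the parcel with the red mark away in the green steel chest: raise the chest's lid until its folding stay clicks over into the locked position and let go, so that the lid stands on the stay. Lay the parcel gently, flat and label up, on the free part of the chest's floor, clear of the stay. Then unlock the stay by folding its knee with the lid still up, and bring the lid down under control, never letting it fall, until it is fully shut, leaving the other packets and the things on the desk where they are.

Things in the scene. Friction and masses are not known exactly. Their poses are not given: they have to be found in the camera images.
- chest: Green steel stock chest, fixed to the desk: base 220 (x) by 320 (y) by 80 mm high, walls and floor 3 mm, with a lid 30 mm deep. Origin: centre of its underside; x from the handle side to the hinge side, y to the left seen from the handle side, z up.
- chest_floor (a point): Middle of the chest's inner floor. The parcel's middle goes -90 to +45 mm from here along the chest's y: two packets up to 40 mm high lie along the +y wall (from 60 mm on), and the stay works in the 45 mm next to the -y wall.
- lid_hinge (a point): Middle of the lid's hinge line, along the chest's y on the rim of its far wall: (110, 0, 80) mm in the chest's frame.
- lid (a joint): Lid angle in rad: 0 shut, 1.20 (69 degrees) when the stay is straight, as far as it goes; 0.005 less once the stay is locked. The lid weighs about 0.7 kg. Its stiff hinge holds it above about 60 degrees; lower down it falls unless held. Raising takes about 5 N at the handle.
- lid_handle (a point): Middle of the lid's pull handle: round steel bar 12 mm thick, 128 mm long, along the chest's y, on two legs 116 mm apart, 38 mm off the lid's front face (32 mm free behind the bar). Lid shut: (-148, 0, 95) mm in the chest's frame; swings about the hinge at 258 mm. The bar may turn between the fingers.
- stay_knee (a joint): Knee of the folding stay (two steel strips of 86 mm by the -y wall), rad: 0 folded, lid shut; 2.78 straight; 2.93 locked over centre on its stop. A light spring tips it into the lock only when the lid is drawn up until the stay pulls taut (the last 1 to 2 mm count) and let go. Pressing it back takes about 2 N; below 2.5 it stays broken, above that it may snap back.
- release_pad (a point): Middle of the front face of the red pad, 26 by 26 mm, at the stay's knee. Locked: at (3, -135, 141) mm in the chest's frame, under the raised lid, facing the handle side and up, about 55 degrees from vertical. Pressed along (0.79, 0, -0.61) in the chest's frame the knee breaks; 26 mm of travel breaks it well, without taking the lid far down.
- parcel_mid (a point): Centre of the parcel to put away: cardboard carton 150 (its x) by 62 (its y) by 50 mm (its z, up), about 0.28 kg, white label, red mark across the top near its -x end.
- other_mid (a point): Centre of another carton of the same size with a blue mark instead: leave it.
- packet_a: Cream packet 130 by 42 by 40 mm lying in the chest, origin under its centre: leave it.
- packet_b: Brown packet 140 by 40 by 35 mm lying in the chest by its +y wall, origin under its centre: leave it.
- tape_dispenser: Black parcel tape dispenser on the desk, 150 mm long, 100 mm high: leave it.
- pen_mug: White mug on the desk, 80 mm wide, 95 mm high: leave it.
- stapler: Blue stapler on the desk, 130 mm long: leave it.
- calculator: Grey calculator on the desk, 160 by 80 mm: leave it.
Things that resemble listed ones, but are neither listed nor needed, are in the scene too. What is shaped like the part that bears parcel_mid but pink is not meant.

How it is judged:
By the outcome, as a careful person would: the job done as asked, in the order asked, and still so for the second after the job is handed in, with the robot touching nothing.
It also fails if it takes over 72 s, if anything falls off the work surface, if the arm or the gripper's body presses on something with over 40 N, if the wrist force passes 120 N, or if a joint passes its speed limit or range.

ROBOT

A 7-joint arm with a two-finger parallel gripper is mounted at the origin on the work surface. World frame = base frame: x ahead of the robot, y to its left, z up, the work surface at z = 0. Lengths are in mm, angles in rad, forces in N, time in s.
With the tool pointing down it reaches from about 400 to 850 mm from the base axis. Payload 6.9 kg.
Tool frame: the origin (TCP) lies at the very end of the fingers, on their centre line; the grasp point (between the pads) lies 19 mm behind it (robot.grasp_offset is the distance from the TCP to the grasp point, in mm); z points along the fingers, y is the line along which they close (so a half turn about z gives the same grasp; the last joint's range is limited). The gripper opens to 85 mm and grips with 20 to 120 N. Pads are 22 mm wide; open, the fingers measure 114 mm over their backs; the gripper's body (76 mm by 85 mm) begins 54 mm behind the grasp point. The pads swing forward as they close: fully open they stand 13 mm farther back than shut.
Start: joints at [-1.161, 0.507, -0.238, 1.5, 0.126, 1.149, -0.155], TCP at [187.582, 596.174, 198.975] pointing down, gripper open.
Joint ranges: [-3.08, 3.08], [-0.24, 2.05], [-1.43, 1.35], [0, 2.5], [-1.52, 4.66], [0.17, 1.96], [-2.89, 2.89]. Speed limits (rad/s): [2.39, 2.39, 3.14, 3.14, 3.14, 3.14, 3.14].

INTERFACE

Orientations are given as a rotation vector (axis times angle).
In Python, from cell import robot gives the robot as it stands.
- The arm moves only by the tool jog_arm, never from a script. Its arguments are lists of equal length, an entry for each row: "gripper": the closure, from -1 (fully open) to 1 (shut); "travel": the shift along the tool's x, y, z each as a share of 1 m, from -1 to 1, a list of three; "angular": the turn, a rotation vector about the tool's x, y, z each as a share of 90 degrees, from -1 to 1, a list of three. A call has 1 to 8 rows; each row is the pose to reach, as a shift and turn from the pose commanded when the call began, along the tool's axes at that moment; what a row does not reach only later rows make up. A row lasts 1/12 s, in which the tool goes at most 41.7 mm and 7.16 degrees, less where a joint would pass 70% of its speed; a pose out of reach is approached as far as the arm can. A call with a number of a shift or a turn outside -1 to 1 is refused whole. A call with a gripper value outside its range is refused whole. The fingers move at their own pace and stop on an object; "grip_force" is the grip in N (left out, the last holds). Time passes only in rows, so rows that repeat a pose let the fingers close. It gives the time, the measured TCP pose, the force, the opening and the grip force at its end, in the units of the state.
- robot.read_state(): the state, without advancing time (a new reading comes with each control period).
- robot.camera(name): name is "scene" or "top" or "wrist"; returns (picture, depth): 384x512x3 uint8, blue, green, red; 384x512 float32, mm along the optical axis (not along the pixel's ray), 0 where there is no reading.
- robot.calibration(name): a dict with "intrinsics" (3x3 intrinsics, pixels), "rvec" (rotation vector, rad) and "tvec" (3), from world to camera coordinates, as OpenCV has them; the wrist camera has in their place "tool_from_camera" (4x4, takes a point from camera to tool coordinates, whose origin is the TCP and whose axes are the flange's). Camera axes: x right, y down, z forward; pixel columns grow to the right and rows downward; lengths in mm; the calibration is good to about 2 mm. A picture is of the moment at which its call begins: read the wrist's pose just before it. calibration takes no time and is no camera call.
- robot.job_done(): hands the job in; it is judged then, once.
The state is a dict: "time_s": time; "q": joint angles; "joint_velocities": joint speeds; "effort": joint torques, N m; "ee_pos": TCP position; "orientation": TCP orientation; "ft_force": force on the tool from outside, world axes, zero at the start; "moment": the same for the moment, N m; "opening": finger opening in mm; "grasp_force": force on a finger pad.
Only numpy, scipy, OpenCV 4.12 (cv2) and the standard library are available. Lean on these libraries where they do the work, as an engineer would, in place of code of your own. Each camera call takes 0.05 s, during which the arm holds its last target. There are 200 camera calls.

## Working session

There is one attempt and no reset: what is moved stays moved. The work goes in short steps, Python scripts to look and compute and a tool call to move; the robot and the scene stay as the last step left them, time stands still between calls to the robot, and variables do not carry over. Pictures are saved under pics/ and viewed, at most 10 in all, crops included, and the job is handed in when it is done.

Besides the shell and the picture viewer there is one more tool, called by a JSON object that holds its "api" and its "payload". jog_arm: Moves the arm, as the interface text tells. Its arguments: {"type":"object","properties":{"gripper":{"type":"array"},"travel":{"type":"array"},"angular":{"type":"array"},"grip_force":{"type":"number"}},"required":["gripper","travel","angular"]}

```bash
mkdir -p pics; ls; cat > h.py <<'E'
import numpy as np, cv2, sys
from cell import robot
from scipy.spatial.transform import Rotation as R
np.set_printoptions(precision=3,suppress=True)
def cloud(name):
    s=robot.read_state(); c=robot.calibration(name); im,d=robot.camera(name)
    K=np.array(c["intrinsics"]); v,u=np.mgrid[:384,:512]
    P=np.stack([(u-K[0,2])/K[0,0]*d,(v-K[1,2])/K[1,1]*d,d],-1)
    if name=="wrist":
        T=np.array(c["tool_from_camera"]); P=P@T[:3,:3].T+T[:3,3]
        P=P@R.from_rotvec(s["orientation"]).as_matrix().T+np.array(s["ee_pos"])
    else:
        Rm=R.from_rotvec(np.ravel(c["rvec"])).as_matrix(); P=(P-np.ravel(c["tvec"]))@Rm
    P[d==0]=np.nan
    return im,P
E
python3 - <<'E'
from h import *
for n in("scene","top"):
    im,P=cloud(n); cv2.imwrite(f"pics/{n}.png",im); np.savez(n+".npz",im=im,P=P)
print(robot.read_state(), robot.calibration("wrist"))
E
```

```text
pics
{'time_s': 0.1, 'q': array([-1.161,  0.508, -0.238,  1.501,  0.126,  1.149, -0.155]), 'joint_velocities': array([ 0.001, -0.002, -0.002, -0.003, -0.   , -0.001,  0.002]), 'effort': array([ -0.004, -62.183,  -2.194, -25.021,   0.013,   0.008,   0.   ]), 'ee_pos': array([187.485, 595.685, 198.226]), 'orientation': array([-0.477, -3.105,  0.003]), 'ft_force': array([-0.053, -0.023, -0.023]), 'moment': array([-0.041, -0.014,  0.018]), 'grasp_force': 0.0, 'opening': 85.21077044066837} {'intrinsics': array([[287.824,   0.   , 258.197],
       [  0.   , 287.824, 190.666],
       [  0.   ,   0.   ,   1.   ]]), 'tool_from_camera': array([[  -0.001,   -0.955,   -0.298,   75.331],
       [   1.   ,   -0.001,   -0.001,   -0.005],
       [   0.   ,   -0.298,    0.955, -174.129],
       [   0.   ,    0.   ,    0.   ,    1.   ]])}
```

View pics/scene.png

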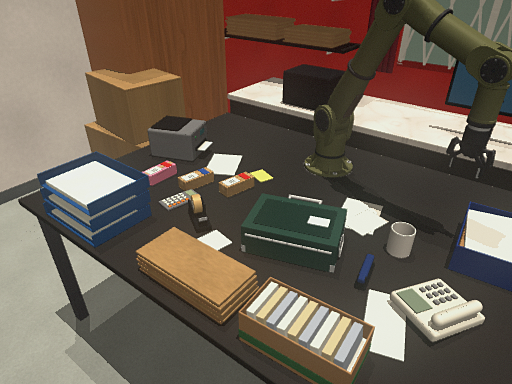

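View pics/top.png

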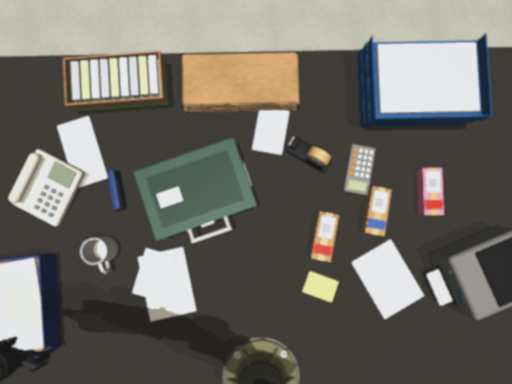

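Candidates in the top view are the carton at (325,237) with a red mark, the one at (378,211) with a blue mark, and the one at (432,190), which looks pink-bodied with a red mark. By the description I choose (325,237). The chest is at (195,190) with its handle at (210,229), facing the robot.

```bash
python3 - <<'E'
from h import *
z=np.load("top.npz"); im,P=z["im"],z["P"]
cv2.imwrite("pics/crop.png",cv2.resize(im[150:275,290:460],None,fx=4,fy=4,interpolation=cv2.INTER_CUBIC))
def rect(u0,u1,v0,v1,zl,zh,col=None):
    S=P[v0:v1,u0:u1].reshape(-1,3); C=im[v0:v1,u0:u1].reshape(-1,3).astype(int)
    m=(S[:,2]>zl)&(S[:,2]<zh)
    if col: m&=col(C)
    S=S[m]; r=cv2.minAreaRect(S[:,:2].astype(np.float32)); print(len(S),r,np.median(S[:,2])); return r
print("parcel");r=rect(300,350,205,268,40,60)
print(cv2.boxPoints(r))
rect(300,350,205,268,30,60,lambda C:(C[:,2]>150)&(C[:,1]<80))
print("other");rect(362,400,180,240,40,60)
print("chest lid");r=rect(130,262,135,245,103,120);print(cv2.boxPoints(r))
print("handle");S=P[210:246,180:240].reshape(-1,3);C=im[210:246,180:240].reshape(-1,3).astype(int)
m=(S[:,2]>75)&(S[:,2]<106)&(C.min(1)>120);print(m.sum(),cv2.minAreaRect(S[m][:,:2].astype(np.float32)),np.median(S[m],0))
for uv in[(195,190),(210,229),(95,250),(310,155),(115,190),(360,170)]:print(uv,P[uv[1],uv[0]])
E
```

```text
parcel
946 ((442.1120910644531, -213.4121856689453), (62.90395736694336, 150.3657989501953), 78.1720962524414) 50.36885590097036
[[ 362.079 -228.786]
 [ 509.252 -259.607]
 [ 522.146 -198.038]
 [ 374.972 -167.218]]
18 ((402.3105773925781, -206.99606323242188), (38.81375503540039, 13.952234268188477), 70.38075256347656) 50.195208538434095
other
946 ((519.1802978515625, -385.63690185546875), (64.06732177734375, 150.2732696533203), 78.59857940673828) 50.4695830159274
chest lid
7611 ((578.2304077148438, 180.8867645263672), (262.446044921875, 320.7664489746094), 18.073928833007812) 110.90205613174122
[[403.724 292.645]
 [503.24  -12.294]
 [752.736  69.128]
 [653.221 374.067]]
handle
270 ((472.36077880859375, 145.86337280273438), (44.869754791259766, 126.98973846435547), 18.7095947265625) [464.488 143.982  99.448]
(195, 190) [592.813 186.099 112.58 ]
(210, 229) [471.793 155.923  -0.879]
(95, 250) [411.291 532.435   0.687]
(310, 155) [ 697.948 -169.839   80.191]
(115, 190) [603.273 452.445  44.581]
(360, 170) [ 656.485 -344.533    4.845]
```

View pics/crop.png

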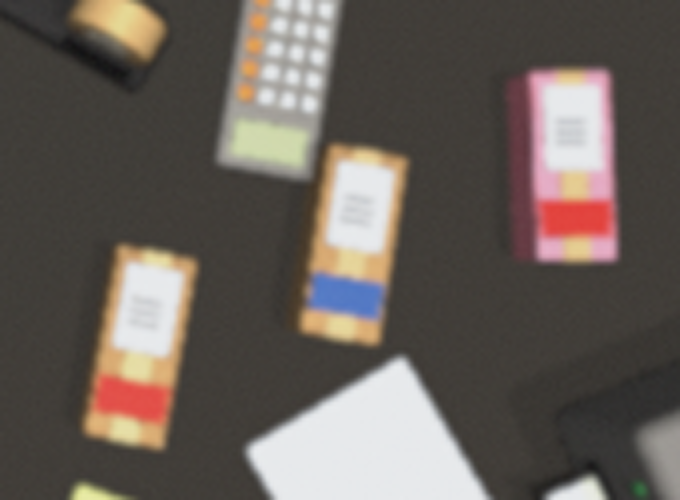

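The crop shows the brown carton with the red mark near its robot-side end at crop (130,395), the blue-marked one at (345,295) and the pink one at (575,215). My choice stands. The measured sizes (63x150, z 50; lid 320 wide, z 111) fit the description.

```bash
cat >> h.py <<'E'
YAW=np.radians(18.1); CX=np.array([np.cos(YAW),np.sin(YAW),0]); CY=np.array([-CX[1],CX[0],0]); C0=np.array([599.1,187.7,0])
def ch(x,y,z): return C0+x*CX+y*CY+np.array([0,0,z])
def frame(zax,yax):
    zax=np.array(zax,float); zax/=np.linalg.norm(zax); yax=np.array(yax,float); yax-=zax*(yax@zax); yax/=np.linalg.norm(yax)
    return np.stack([np.cross(yax,zax),yax,zax],1)
def plan(*tg):
    s=robot.read_state(); p=np.array(s["ee_pos"]); M=R.from_rotvec(s["orientation"]).as_matrix()
    print("at",p,"F",s["ft_force"],"t",s["time_s"],"open",s["opening"])
    for t,N in tg:
        N=M if N is None else N
        r=R.from_matrix(M.T@N).as_rotvec()/(np.pi/2)
        print("travel",M.T@(t-p)/1000,"ang",r, "dist",np.linalg.norm(t-p),"deg",90*np.linalg.norm(r))
DOWN=[0,0,-1]; H=frame(DOWN,CX)
E
python3 - <<'E'
from h import *
z=np.load("top.npz"); P=z["P"][130:250,125:265].reshape(-1,3)
S=P[(P[:,2]>107)&(P[:,2]<116)]; r=cv2.minAreaRect(S[:,:2].astype(np.float32)); print(r, C0, np.median(S[:,2]))
plan((ch(-148,0,200),H),(ch(-148,0,130),H))
E
```

```text
((596.8096923828125, 186.94430541992188), (222.05564880371094, 320.9453125), 18.286161422729492) [599.1 187.7   0. ] 111.04185120696799
at [187.485 595.685 198.226] F [-0.053 -0.023 -0.023] t 0.1 open 85.21077044066837
travel [-0.395 -0.352 -0.001] ang [-0.001  0.001  0.605] dist 528.6729971821817 deg 54.437577799503224
travel [-0.395 -0.352  0.069] ang [-0.001  0.001  0.605] dist 533.0541827607839 deg 54.437577799503224
```

```bash
sed -i 's/18\.1)/18.29)/; s/599.1,187.7,0/596.8,186.9,0/' h.py
```

{"api": "jog_arm", "payload": {"gripper": [0.3, 0.3, 0.3, 0.3, 0.3, 0.3, 0.3, 0.3], "travel": [[-0.395, -0.352, 0], [-0.395, -0.352, 0], [-0.395, -0.352, 0], [-0.395, -0.352, 0], [-0.395, -0.352, 0], [-0.395, -0.352, 0], [-0.395, -0.352, 0], [-0.395, -0.352, 0]], "angular": [[0, 0, 0.605], [0, 0, 0.605], [0, 0, 0.605], [0, 0, 0.605], [0, 0, 0.605], [0, 0, 0.605], [0, 0, 0.605], [0, 0, 0.605]], "grip_force": 30}}

```text
time_s: 0.77
ee_pos: [358.8, 307.9, 198.9]
orientation: [-1.853, -2.537, 0.0]
ft_force: [0.7, -0.2, -0.0]
opening: 30.0
grasp_force: 0.0
```

```bash
python3 -c "
from h import *
plan((ch(-148,0,190),H),(ch(-148,0,130),H))"
```

```text
at [358.837 307.921 198.932] F [ 0.732 -0.232 -0.035] t 0.7667 open 29.98663781408409
travel [-0.189  0.042  0.009] ang [-0.    -0.    -0.007] dist 193.95781394074874 deg 0.5935614552806174
travel [-0.189  0.042  0.069] ang [-0.    -0.    -0.007] dist 205.6488680758031 deg 0.5935614552806174
```

{"api": "jog_arm", "payload": {"gripper": [0.3, 0.3, 0.3, 0.3, 0.3, 0.3, 0.3, 0.3], "travel": [[-0.189, 0.042, 0.03], [-0.189, 0.042, 0.03], [-0.189, 0.042, 0.03], [-0.189, 0.042, 0.03], [-0.189, 0.042, 0.03], [-0.189, 0.042, 0.03], [-0.189, 0.042, 0.03], [-0.189, 0.042, 0.03]], "angular": [[0, 0, -0.007], [0, 0, -0.007], [0, 0, -0.007], [0, 0, -0.007], [0, 0, -0.007], [0, 0, -0.007], [0, 0, -0.007], [0, 0, -0.007]]}}

```text
time_s: 1.43
ee_pos: [456.5, 144.0, 168.8]
orientation: [-1.83, -2.553, 0.0]
ft_force: [-0.5, 0.2, -0.1]
opening: 29.8
grasp_force: 0.0
```

```bash
python3 - <<'E'
from h import *
im,P=cloud("wrist"); cv2.imwrite("pics/w1.png",im); np.savez("w1.npz",im=im,P=P)
L=(P-C0)@np.stack([CX,CY,[0,0,1]],1)
m=(L[...,0]<-120)&(L[...,0]>-175)&(abs(L[...,1])<50)&(L[...,2]>80)&(L[...,2]<112)
print(m.sum(),np.percentile(L[m],[5,50,95],axis=0))
S=L[m]; print(np.polyfit(S[:,1],S[:,0],1))
plan((ch(-148,0,76),H))
E
```

```text
1396 [[-149.016  -44.079   95.908]
 [-143.793    4.627   99.195]
 [-138.486   45.822  100.735]]
[   0.004 -143.763]
at [456.333 144.612 168.915] F [0.015 0.429 0.47 ] t 1.4833 open 29.784980136608425
travel [-0.004 -0.001  0.093] ang [-0.    -0.     0.006] dist 93.00803617692912 deg 0.5267329695931771
```

View pics/w1.png

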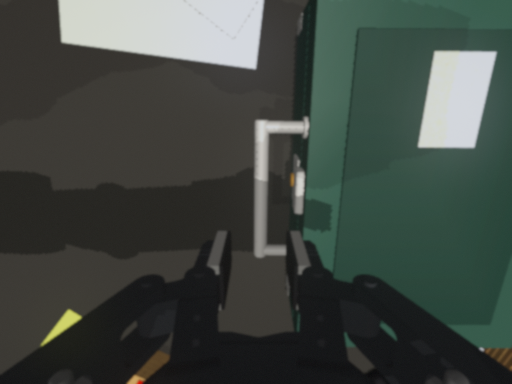

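The wrist view shows the bar running vertically at column 261, rows 125 to 255, just between the fingers. It sits about 4 mm further toward the hinge than estimated, so I correct for that and descend.

```bash
sed -i 's/^def ch/C0=C0+4*CX\ndef ch/' h.py; python3 - <<'E'
from h import *
P=np.load("w1.npz")["P"]; L=(P-C0)@np.stack([CX,CY,[0,0,1]],1)
m=(L[...,0]<-140)&(L[...,0]>-160)&(L[...,2]>85)&(L[...,2]<112)
print(np.percentile(L[m],[1,99],axis=0))
plan((ch(-148,0,76),H))
E
```

```text
[[-153.812  -61.261   93.88 ]
 [-140.743   63.607  101.183]]
at [456.333 144.612 168.915] F [0.015 0.429 0.47 ] t 1.4833 open 29.784980136608425
travel [-0.004  0.003  0.093] ang [-0.    -0.     0.006] dist 93.03561899543193 deg 0.5267329695931771
```

{"api": "jog_arm", "payload": {"gripper": [0.3, 0.3, 0.3, 0.3, 1, 1, 1, 1], "travel": [[-0.004, 0.003, 0.035], [-0.004, 0.003, 0.07], [-0.004, 0.003, 0.092], [-0.004, 0.003, 0.092], [-0.004, 0.003, 0.092], [-0.004, 0.003, 0.092], [-0.004, 0.003, 0.092], [-0.004, 0.003, 0.092]], "angular": [[0, 0, 0], [0, 0, 0], [0, 0, 0], [0, 0, 0], [0, 0, 0], [0, 0, 0], [0, 0, 0], [0, 0, 0]], "grip_force": 30}}

```text
time_s: 2.15
ee_pos: [462.1, 141.1, 78.5]
orientation: [1.829, 2.552, 0.004]
ft_force: [-0.1, -0.0, 0.0]
opening: 0.1
grasp_force: 0.0
```

```bash
cat >> h.py <<'E'
def arc(angs,dy=0,extra=0,x0=-148,z0=95):
    "rows for the handle at lid angles, tool kept as it is, relative to the bar at angle a0=angs[0]"
    s=robot.read_state(); M=R.from_rotvec(s["orientation"]).as_matrix()
    f=lambda a:(-258*np.cos(a+np.arctan2(15,258)))*CX+np.array([0,0,258*np.sin(a+np.arctan2(15,258))])
    print("at",s["ee_pos"],"F",s["ft_force"],s["moment"],"t",s["time_s"],"open",s["opening"])
    for a in angs[1:]: print(round(float(a),3),M.T@(f(a)-f(angs[0]))/1000)
E
python3 -c "
from h import *
arc(np.r_[0,np.linspace(0.07,0.56,8)])"
```

```text
at [462.063 141.114  78.491] F [-0.052 -0.037  0.027] [-0.004  0.013 -0.011] t 2.15 open 0.13984551268200254
0.07 [-0.     0.002 -0.018]
0.14 [-0.     0.005 -0.036]
0.21 [-0.     0.009 -0.053]
0.28 [-0.     0.014 -0.071]
0.35 [-0.     0.021 -0.087]
0.42 [-0.     0.029 -0.104]
0.49 [-0.     0.038 -0.119]
0.56 [-0.     0.048 -0.134]
```

The fingers shut on nothing, so I look.

```bash
python3 - <<'E'
from h import *
im,P=cloud("wrist"); cv2.imwrite("pics/w2.png",im); 
im,P2=cloud("scene"); cv2.imwrite("pics/s2.png",cv2.resize(im[90:290,210:420],None,fx=2.8,fy=2.8))
A=np.vstack([cv2.resize(cv2.imread("pics/w2.png"),(588,440))]); cv2.imwrite("pics/w2.png",A)
s=robot.read_state(); print((s["ee_pos"]-C0)@np.stack([CX,CY,[0,0,1]],1),s["ft_force"])
E
```

```text
[-146.703   -1.379   78.068] [-0.351 -0.613 -0.361]
```

View pics/w2.png

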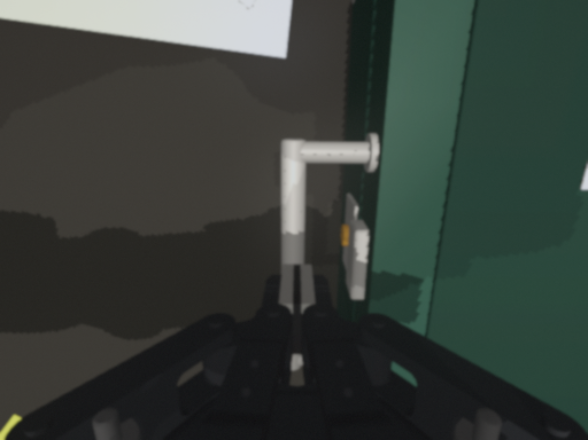

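The wrist view shows the bar at column 293 ending under the shut fingertips at row 265. I check the depths and the side view.

```bash
python3 - <<'E'
from h import *
im,P=cloud("wrist"); L=(P-C0)@np.stack([CX,CY,[0,0,1]],1)
for v in range(120,335,12): print(v,[tuple(np.round(L[v,u]).tolist()) for u in(250,255,259,268)])
E
```

```text
120 [(-153.0, 58.0, -1.0), (-148.0, 64.0, 91.0), (-146.0, 58.0, -2.0), (-138.0, 59.0, -1.0)]
132 [(-151.0, 59.0, 99.0), (-148.0, 59.0, 100.0), (-146.0, 59.0, 99.0), (-141.0, 59.0, 99.0)]
144 [(-151.0, 52.0, 98.0), (-148.0, 52.0, 100.0), (-146.0, 52.0, 99.0), (-138.0, 38.0, -1.0)]
156 [(-151.0, 46.0, 100.0), (-148.0, 46.0, 100.0), (-146.0, 46.0, 101.0), (-137.0, 27.0, -1.0)]
168 [(-151.0, 39.0, 99.0), (-148.0, 40.0, 101.0), (-146.0, 39.0, 99.0), (-137.0, 16.0, -2.0)]
180 [(-151.0, 33.0, 99.0), (-148.0, 33.0, 99.0), (-146.0, 33.0, 100.0), (-137.0, 5.0, -1.0)]
192 [(-151.0, 26.0, 99.0), (-148.0, 26.0, 100.0), (-146.0, 26.0, 100.0), (-137.0, -7.0, -2.0)]
204 [(-151.0, 19.0, 100.0), (-148.0, 19.0, 101.0), (-146.0, 19.0, 101.0), (-137.0, -18.0, -1.0)]
216 [(-151.0, 11.0, 99.0), (-148.0, 11.0, 100.0), (-146.0, 11.0, 99.0), (-137.0, -30.0, 0.0)]
228 [(-151.0, 3.0, 98.0), (-148.0, 4.0, 100.0), (-146.0, 4.0, 100.0), (-136.0, -42.0, -1.0)]
240 [(-150.0, 9.0, 125.0), (-148.0, 9.0, 125.0), (-146.0, 9.0, 125.0), (-142.0, 9.0, 125.0)]
252 [(-150.0, 9.0, 137.0), (-148.0, 9.0, 137.0), (-146.0, 9.0, 137.0), (-142.0, 10.0, 137.0)]
264 [(-150.0, 9.0, 147.0), (-148.0, 9.0, 146.0), (-146.0, 9.0, 146.0), (-142.0, 9.0, 146.0)]
276 [(-149.0, 11.0, 158.0), (-148.0, 4.0, 147.0), (-146.0, 3.0, 147.0), (-143.0, 10.0, 157.0)]
288 [(-149.0, 10.0, 164.0), (-148.0, -2.0, 147.0), (-146.0, -2.0, 147.0), (-143.0, 9.0, 163.0)]
300 [(-149.0, 7.0, 167.0), (-148.0, -8.0, 147.0), (-146.0, -9.0, 147.0), (-143.0, 9.0, 169.0)]
312 [(-150.0, -5.0, 158.0), (-148.0, -55.0, 100.0), (-145.0, -55.0, 99.0), (-142.0, -5.0, 159.0)]
324 [(-149.0, -10.0, 160.0), (-148.0, -154.0, 0.0), (-144.0, -155.0, -1.0), (-142.0, -9.0, 160.0)]
```

View pics/s2.png

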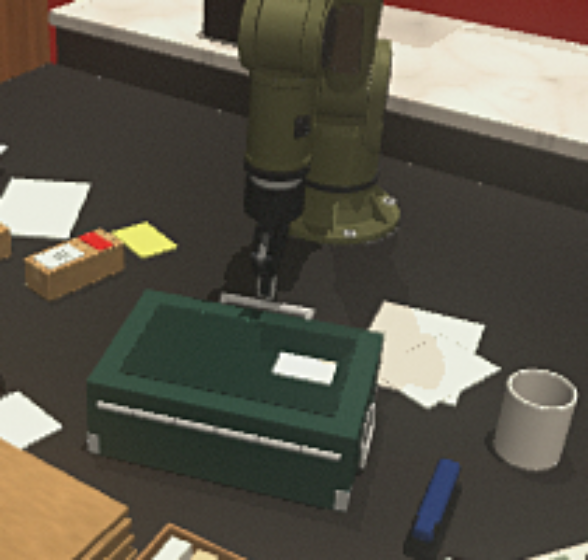

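The fingers end at about z=120, above the bar, though the TCP reads 78. I check that with the scene camera.

```bash
python3 - <<'E'
from h import *
im,P=cloud("scene"); L=(P-C0)@np.stack([CX,CY,[0,0,1]],1)
m=(abs(L[...,0]+147)<25)&(abs(L[...,1])<35)&(L[...,2]>85)&(L[...,2]<240)
for v in np.unique(np.where(m)[0]): 
    S=L[v][m[v]]; c=im[v][m[v]]; k=c.mean(1)<110
    print(v,np.round(S[k].mean(0)) if k.any() else None,k.sum(), "light",np.round(S[~k].mean(0)) if (~k).any() else None)
s=robot.read_state();print(s["ee_pos"],s["q"])
E
```

```text
169 [-165.   18.  217.] 1 light None
170 [-155.    7.  217.] 6 light None
171 [-145.    6.  217.] 5 light None
172 [-143.    7.  214.] 5 light None
173 [-135.    8.  215.] 5 light None
174 [-130.    7.  213.] 4 light None
175 [-130.    7.  209.] 4 light None
176 [-137.    6.  201.] 4 light None
177 [-134.    7.  198.] 5 light None
178 [-135.    7.  194.] 5 light None
179 [-134.    4.  190.] 7 light None
180 [-132.   11.  188.] 4 light None
181 [-134.   12.  183.] 3 light None
182 [-142.   10.  174.] 4 light None
183 [-135.   11.  174.] 2 light None
184 [-144.   10.  165.] 2 light None
185 [-146.   10.  159.] 2 light None
186 [-131.   11.  163.] 1 light None
187 [-135.   11.  157.] 1 light None
188 [-133.    0.  152.] 2 light None
189 [-137.   -2.  145.] 6 light None
190 [-137.   -0.  141.] 7 light None
191 [-138.   -1.  136.] 6 light [-139.    7.  137.]
192 [-137.   -1.  132.] 6 light [-141.    7.  132.]
193 [-139.   -1.  126.] 6 light [-144.    7.  125.]
194 [-139.   -3.  122.] 5 light [-138.    8.  125.]
195 [-137.   -0.  119.] 6 light None
196 [-144.   -6.  109.] 5 light [-150.  -31.  100.]
197 [-152.   -3.  101.] 4 light [-146.  -23.  100.]
198 [-147.    4.  101.] 5 light [-146.   -9.   99.]
199 [-145.  -16.   93.] 2 light [-145.   12.   99.]
200 [-146.    5.   92.] 1 light [-143.   24.   98.]
201 [-144.   26.   94.] 2 light [-143.   32.   96.]
[461.458 140.601  77.607] [-0.427  0.438  0.114  2.036 -0.078  0.671  0.064]
```

```bash
python3 -c "
from h import *
print(robot.grasp_offset,[a for a in dir(robot) if a[0]!='_'])
print(robot.read_state()['time_s'])"
```

```text
18.700000000000003 ['Unreachable', 'calibration', 'camera', 'grasp_offset', 'job_done', 'read_state']
2.35
```

Both cameras put the real fingertips about 40 mm short of the reported TCP. I open, go 40 mm lower (safe either way, since the body stays above the bar) and close.

{"api": "jog_arm", "payload": {"gripper": [0.3, 0.3, 0.3, 0.3, 0.3, 0.3, 0.3, 0.3], "travel": [[0, 0, 0], [0, 0, 0], [0, 0, 0], [0, 0, 0], [0, 0, 0.02], [0, 0, 0.04], [0, 0, 0.04], [0, 0, 0.04]], "angular": [[0, 0, 0], [0, 0, 0], [0, 0, 0], [0, 0, 0], [0, 0, 0], [0, 0, 0], [0, 0, 0], [0, 0, 0]]}}

```text
time_s: 3.02
ee_pos: [460.9, 140.4, 36.5]
orientation: [-1.83, -2.552, 0.001]
ft_force: [0.4, -0.7, 0.8]
opening: 30.2
grasp_force: 0.0
```

{"api": "jog_arm", "payload": {"gripper": [1, 1, 1, 1, 1, 1], "travel": [[0, 0, 0], [0, 0, 0], [0, 0, 0], [0, 0, 0], [0, 0, 0], [0, 0, 0]], "angular": [[0, 0, 0], [0, 0, 0], [0, 0, 0], [0, 0, 0], [0, 0, 0], [0, 0, 0]], "grip_force": 30}}

```text
time_s: 3.52
ee_pos: [460.0, 140.1, 37.0]
orientation: [-1.83, -2.552, 0.002]
ft_force: [-5.2, -2.1, 4.1]
opening: 11.1
grasp_force: 29.5
```

Gripped: opening 11 mm on the 12 mm bar. The real grasp point is therefore about 58 mm behind the reported TCP. Raising the lid along its arc.

{"api": "jog_arm", "payload": {"gripper": [1, 1, 1, 1, 1, 1, 1, 1], "travel": [[0, 0.002, -0.018], [0, 0.005, -0.036], [0, 0.009, -0.053], [0, 0.014, -0.071], [0, 0.021, -0.087], [0, 0.029, -0.104], [0, 0.038, -0.119], [0, 0.048, -0.134]], "angular": [[0, 0, 0], [0, 0, 0], [0, 0, 0], [0, 0, 0], [0, 0, 0], [0, 0, 0], [0, 0, 0], [0, 0, 0]]}}

```text
time_s: 4.18
ee_pos: [501.8, 153.8, 170.6]
orientation: [-1.828, -2.548, 0.014]
ft_force: [-12.7, -5.6, 2.1]
opening: 11.0
grasp_force: 29.6
```

```bash
python3 -c "
from h import *
arc(np.r_[0.56,np.linspace(0.63,1.12,8),1.2])"
```

```text
at [501.827 153.797 170.577] F [-12.734  -5.591   2.118] [-1.19   2.73  -0.049] t 4.1833 open 11.019443547898517
0.63 [-0.     0.011 -0.014]
0.7 [-0.     0.023 -0.028]
0.77 [-0.     0.035 -0.041]
0.84 [-0.     0.049 -0.053]
0.91 [-0.     0.063 -0.064]
0.98 [-0.001  0.078 -0.074]
1.05 [-0.001  0.094 -0.082]
1.12 [-0.001  0.111 -0.09 ]
1.2 [-0.001  0.13  -0.097]
```

{"api": "jog_arm", "payload": {"gripper": [1, 1, 1, 1, 1, 1, 1, 1], "travel": [[0, 0.009, -0.014], [0, 0.021, -0.028], [0, 0.033, -0.041], [0, 0.047, -0.053], [0, 0.061, -0.064], [0, 0.076, -0.074], [0, 0.092, -0.082], [0, 0.109, -0.09]], "angular": [[0, 0, 0], [0, 0, 0], [0, 0, 0], [0, 0, 0], [0, 0, 0], [0, 0, 0], [0, 0, 0], [0, 0, 0]]}}

```text
time_s: 4.85
ee_pos: [609.7, 189.2, 263.9]
orientation: [1.832, 2.551, -0.001]
ft_force: [-4.9, -5.2, 9.5]
opening: 10.8
grasp_force: 31.0
```

```bash
cat >> h.py <<'E'
def bar(off=58.3):
    s=robot.read_state(); M=R.from_rotvec(s["orientation"]).as_matrix()
    L=(s["ee_pos"]-off*M[:,2]-C0)@np.stack([CX,CY,[0,0,1]],1)
    dx,dz=110-L[0],L[2]-80
    print("bar in chest",L,"lid ang",np.arctan2(dz,dx)-np.arctan2(15,258),"rad",np.hypot(dx,dz))
E
python3 -c "
from h import *
bar();arc(np.r_[1.12,1.16,1.18,1.2,1.21,1.22,1.23])"
```

```text
bar in chest [  8.953  -1.815 322.171] lid ang 1.1174283054372829 rad 262.40684477462116
at [609.709 189.162 263.871] F [-4.9   -5.213  9.477] [-1.192  1.558 -0.077] t 4.85 open 10.81126701988998
1.16 [-0.     0.01  -0.004]
1.18 [-0.     0.014 -0.005]
1.2 [-0.     0.019 -0.007]
1.21 [-0.     0.022 -0.008]
1.22 [-0.     0.024 -0.009]
1.23 [-0.     0.027 -0.009]
```

{"api": "jog_arm", "payload": {"gripper": [1, 1, 1, 1, 1, 1, 1, 1], "travel": [[0, 0.005, -0.001], [0, 0.01, -0.002], [0, 0.014, -0.003], [0, 0.018, -0.005], [0, 0.02, -0.006], [0, 0.022, -0.007], [0, 0.022, -0.007], [0, 0.022, -0.007]], "angular": [[0, 0, 0], [0, 0, 0], [0, 0, 0], [0, 0, 0], [0, 0, 0], [0, 0, 0], [0, 0, 0], [0, 0, 0]]}}

```text
time_s: 5.52
ee_pos: [630.9, 196.1, 271.2]
orientation: [1.831, 2.549, 0.001]
ft_force: [-7.9, -5.3, 17.1]
opening: 10.8
grasp_force: 32.1
```

```bash
python3 -c "
from h import *
bar()"
```

```text
bar in chest [ 31.15   -1.863 329.549] lid ang 1.2066799900126113 rad 261.7094349271164
```

{"api": "jog_arm", "payload": {"gripper": [1, 1, 1, 1, 1, 1], "travel": [[0, 0.001, -0.002], [0, 0.002, -0.004], [0, 0.003, -0.005], [0, 0.004, -0.005], [0, 0.004, -0.005], [0, 0.004, -0.005]], "angular": [[0, 0, 0], [0, 0, 0], [0, 0, 0], [0, 0, 0], [0, 0, 0], [0, 0, 0]]}}

```text
time_s: 6.02
ee_pos: [631.2, 196.1, 271.7]
orientation: [-1.831, -2.548, 0.014]
ft_force: [-12.5, -7.3, -0.2]
opening: 10.8
grasp_force: 30.8
```

```bash
python3 -c "
from h import *
bar()"
```

```text
bar in chest [ 32.049  -1.911 329.962] lid ang 1.21043055379487 rad 261.83485250545823
```

{"api": "jog_arm", "payload": {"gripper": [1, 1, 1, 1, 1, 1], "travel": [[0, 0.003, -0.001], [0, 0.006, -0.002], [0, 0.008, -0.002], [0, 0.008, -0.002], [0, 0.008, -0.002], [0, 0.008, -0.002]], "angular": [[0, 0, 0], [0, 0, 0], [0, 0, 0], [0, 0, 0], [0, 0, 0], [0, 0, 0]]}}

```text
time_s: 6.52
ee_pos: [632.1, 196.5, 272.1]
orientation: [-1.826, -2.54, 0.033]
ft_force: [-33.6, -14.7, 2.1]
opening: 11.2
grasp_force: 32.1
```

```bash
python3 -c "
from h import *
bar()"
```

```text
bar in chest [ 33.95   -1.915 330.423] lid ang 1.2178875056018634 rad 261.71562865918804
```

Taut: 37 N with no further motion. Letting go and rising clear.

{"api": "jog_arm", "payload": {"gripper": [0.3, 0.3, 0.3, 0.3, 0.3, 0.3, 0.3, 0.3], "travel": [[0, 0, 0], [0, 0, 0], [0, 0, 0], [0, -0.006, 0], [0, -0.006, -0.02], [0, -0.006, -0.05], [0, -0.006, -0.08], [0, -0.006, -0.1]], "angular": [[0, 0, 0], [0, 0, 0], [0, 0, 0], [0, 0, 0], [0, 0, 0], [0, 0, 0], [0, 0, 0], [0, 0, 0]]}}

```text
time_s: 7.18
ee_pos: [637.2, 200.3, 378.7]
orientation: [1.828, 2.551, 0.007]
ft_force: [0.3, -0.5, 1.4]
opening: 30.0
grasp_force: 0.0
```

```bash
python3 - <<'E'
from h import *
im,P=cloud("top"); im2,P2=cloud("scene")
cv2.imwrite("pics/t3.png",np.hstack([cv2.resize(im[120:260,120:290],None,fx=2.3,fy=2.3),cv2.resize(im2[150:290,220:390],None,fx=2.3,fy=2.3)]))
np.savez("t3.npz",im=im,P=P)
L=(P-C0)@np.stack([CX,CY,[0,0,1]],1)
m=(abs(L[...,1])<75)&(L[...,0]>-20)&(L[...,0]<50)&(L[...,2]>290)&(L[...,2]<345)&(im.min(-1)>100)
print(m.sum(),np.percentile(L[m],[5,50,95],axis=0) if m.any() else 0)
red=(im[...,2]>110)&(im[...,1]<70)&(L[...,0]>-60)&(L[...,0]<60)&(L[...,1]<-100)&(L[...,1]>-170)&(L[...,2]>90)
print(red.sum(),L[red].mean(0) if red.any() else 0)
a=np.arctan(15/258)
lid=(abs(L[...,1])<150)&(L[...,2]>120)&(L[...,2]<280)&(L[...,0]>20)&(L[...,0]<200);S=L[lid];print(len(S),np.polyfit(S[:,2],S[:,0],1))
plan((ch(-60,-60,330),frame([.2588,0,-.966],CY)))
E
```

```text
189 [[ 22.199 -62.891 291.737]
 [ 27.665 -25.978 329.187]
 [ 44.179   4.564 332.822]]
52 [   2.378 -133.416  143.249]
606 [ -0.372 167.109]
at [638.208 200.446 379.881] F [-0.018 -0.048  0.742] t 7.2833 open 30.005709536229325
travel [-0.059 -0.101  0.049] ang [-0.078 -0.16  -0.983] dist 126.43527950564602 deg 89.9217522595549
```

View pics/t3.png

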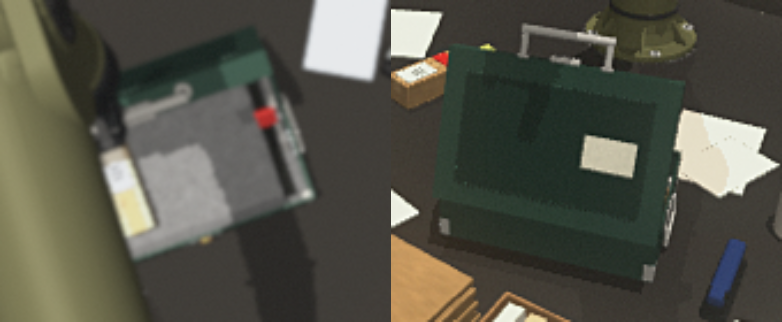

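The top view shows the lid standing up, the red pad at (265,117) in the crop, and the free floor. The pad measures (2,-133,143), which matches the locked position. Now to the parcel.

```bash
cat >> h.py <<'E'
PX=np.array([.979,-.205,0]); PY=np.array([.205,.979,0]); PC=np.array([442.1,-213.4,0]); T15=np.radians(15)
GP=frame(np.sin(T15)*PX+np.array([0,0,-np.cos(T15)]),PY)
def tcp(g,Rm,off=58.3): return np.array(g)+off*Rm[:,2]
E
python3 -c "
from h import *
g=PC+[0,0,170]
plan((tcp(g,GP),GP),(ch(20,-200,360),GP))"
```

```text
at [638.208 200.446 379.881] F [-0.018 -0.048  0.742] t 7.2833 open 30.005709536229325
travel [-0.337 -0.308  0.263] ang [-0.081 -0.148 -0.657] dist 526.8592374842211 deg 61.0675344083707
travel [-0.2   -0.021  0.02 ] ang [-0.081 -0.148 -0.657] dist 201.80444622956807 deg 61.0675344083707
```

{"api": "jog_arm", "payload": {"gripper": [-1, -1, -1, -1, -1, -1, -1, -1], "travel": [[-0.034, -0.02, 0], [-0.07, -0.045, 0], [-0.11, -0.07, 0], [-0.14, -0.1, 0.02], [-0.17, -0.13, 0.04], [-0.2, -0.16, 0.06], [-0.23, -0.19, 0.08], [-0.26, -0.21, 0.1]], "angular": [[0, 0, -0.08], [-0.02, -0.03, -0.16], [-0.03, -0.05, -0.24], [-0.04, -0.07, -0.32], [-0.05, -0.09, -0.4], [-0.06, -0.11, -0.48], [-0.07, -0.13, -0.56], [-0.08, -0.15, -0.64]]}}

```text
time_s: 7.95
ee_pos: [529.0, -87.8, 289.6]
orientation: [0.418, 2.87, -0.046]
ft_force: [1.3, -0.1, 0.2]
opening: 85.5
grasp_force: 0.0
```

```bash
python3 -c "
from h import *
g=PC+[0,0,170]
plan((tcp(g,GP),GP))"
```

```text
at [529.027 -87.78  289.6  ] F [ 1.27  -0.094  0.248] t 7.95 open 85.51544862755651
travel [ 0.074 -0.145  0.162] ang [-0.011 -0.012 -0.052] dist 229.60552659961309 deg 4.8599892325758764
```

{"api": "jog_arm", "payload": {"gripper": [-1, -1, -1, -1, -1, -1, -1, -1], "travel": [[0.074, -0.145, 0.162], [0.074, -0.145, 0.162], [0.074, -0.145, 0.162], [0.074, -0.145, 0.162], [0.074, -0.145, 0.162], [0.074, -0.145, 0.162], [0.074, -0.145, 0.162], [0.074, -0.145, 0.162]], "angular": [[-0.011, -0.012, -0.052], [-0.011, -0.012, -0.052], [-0.011, -0.012, -0.052], [-0.011, -0.012, -0.052], [-0.011, -0.012, -0.052], [-0.011, -0.012, -0.052], [-0.011, -0.012, -0.052], [-0.011, -0.012, -0.052]]}}

```text
time_s: 8.62
ee_pos: [456.4, -215.0, 113.9]
orientation: [0.308, 2.868, -0.038]
ft_force: [0.3, 0.2, 0.1]
opening: 85.4
grasp_force: 0.0
```

```bash
python3 - <<'E'
from h import *
im,P=cloud("wrist")
d=np.linalg.norm(P[...,:2]-PC[:2],axis=-1)
m=(d<95)&(P[...,2]>38)&(P[...,2]<60)
r=cv2.minAreaRect(P[m][:,:2].astype(np.float32)); print(m.sum(),r,np.median(P[m][:,2]))
plan((tcp(PC+[0,0,170],GP),GP),(tcp(PC+[0,0,32],GP),GP))
E
```

```text
13162 ((444.260009765625, -212.504638671875), (62.16697311401367, 150.61158752441406), 77.49040985107422) 49.71603620910664
at [ 457.71  -214.353  114.928] F [0.254 0.783 0.453] t 8.6667 open 85.22850937103118
travel [ 0.001 -0.002  0.001] ang [-0.    -0.001 -0.004] dist 2.6116697976003076 deg 0.3445286397790046
travel [ 0.036 -0.002  0.134] ang [-0.    -0.001 -0.004] dist 139.2596840768635 deg 0.3445286397790046
```

{"api": "jog_arm", "payload": {"gripper": [-1, -1, -1, -1, -1], "travel": [[0.009, -0.001, 0.033], [0.018, -0.001, 0.067], [0.026, -0.001, 0.1], [0.034, -0.001, 0.132], [0.034, -0.001, 0.132]], "angular": [[0, 0, 0.004], [0, 0, 0.004], [0, 0, 0.004], [0, 0, 0.004], [0, 0, 0.004]]}}

```text
time_s: 9.08
ee_pos: [461.0, -207.5, 15.6]
orientation: [0.311, 2.877, -0.003]
ft_force: [-0.8, 1.4, -0.1]
opening: 85.2
grasp_force: 0.0
```

{"api": "jog_arm", "payload": {"gripper": [1, 1, 1, 1, 1, 1], "travel": [[0, 0, 0], [0, 0, 0], [0, 0, 0], [0, 0, 0], [0, 0, 0], [0, 0, 0]], "angular": [[0, 0, 0], [0, 0, 0], [0, 0, 0], [0, 0, 0], [0, 0, 0], [0, 0, 0]], "grip_force": 30}}

```text
time_s: 9.58
ee_pos: [463.9, -214.6, 20.4]
orientation: [0.317, 2.865, -0.018]
ft_force: [-3.1, -5.9, 28.3]
opening: 12.8
grasp_force: 14.1
```

```bash
cat >> h.py <<'E'
PL=frame(np.sin(T15)*CX+np.array([0,0,-np.cos(T15)]),CY)
PX2=np.array([np.cos(np.radians(-12.5)),np.sin(np.radians(-12.5)),0])
E
python3 -c "
from h import *
s=robot.read_state(); M=R.from_rotvec(s['orientation']).as_matrix()
g=s['ee_pos']-58.3*M[:,2]; print('grasp',g, 'tool y deg',np.degrees(np.arctan2(M[1,1],M[0,1])),'tilt',np.degrees(np.arccos(-M[2,2])))
plan((s['ee_pos']+[0,0,230],None),(tcp(ch(-120,-90,240),PL),PL),(tcp(ch(-22,-26,160),PL),PL))"
```

```text
grasp [ 449.118 -212.295   76.765] tool y deg 77.48106915993856 tilt 14.848250112708708
at [ 463.874 -214.636   20.412] F [-3.071 -5.852 28.326] t 9.5833 open 12.847300172431042
travel [-0.059  0.004 -0.222] ang [0. 0. 0.] dist 230.0 deg 0.0
travel [-0.043  0.294 -0.153] ang [-0.078  0.001 -0.333] dist 334.39801845997636 deg 30.82160533403436
travel [-0.071  0.398 -0.061] ang [-0.078  0.001 -0.333] dist 409.14040119107216 deg 30.82160533403436
```

The descent stopped short (TCP at z=15 instead of about -19), so the fingers closed on the parcel's top. I reopen and check.

{"api": "jog_arm", "payload": {"gripper": [-1, -1, -1, -1, -1, -1, -1], "travel": [[0, 0, -0.02], [0, 0, -0.02], [0, 0, -0.02], [0, 0, -0.02], [0, 0, -0.02], [0, 0, -0.02], [0, 0, -0.02]], "angular": [[0, 0, 0], [0, 0, 0], [0, 0, 0], [0, 0, 0], [0, 0, 0], [0, 0, 0], [0, 0, 0]]}}

```text
time_s: 10.17
ee_pos: [454.0, -207.8, 33.8]
orientation: [0.315, 2.88, -0.003]
ft_force: [-0.4, -0.3, 0.1]
opening: 85.4
grasp_force: 0.0
```

```bash
python3 - <<'E'
from h import *
im,P=cloud("wrist")
d=np.linalg.norm(P[...,:2]-PC[:2],axis=-1)
m=(d<95)&(P[...,2]>38)&(P[...,2]<60)
r=cv2.minAreaRect(P[m][:,:2].astype(np.float32)); print(m.sum(),r,np.median(P[m][:,2]))
im,P=cloud("scene")
d=np.linalg.norm(P[...,:2]-PC[:2],axis=-1)
m=(d<95)&(P[...,2]>30)&(P[...,2]<60);r=cv2.minAreaRect(P[m][:,:2].astype(np.float32)); print(m.sum(),r,np.median(P[m][:,2]))
plan((tcp([444.3,-212.5,32],GP),GP)); print(robot.read_state()["q"])
cv2.imwrite("pics/s5.png",cv2.resize(im[110:260,180:400],None,fx=3.5,fy=3.5))
E
```

```text
23428 ((445.0760498046875, -211.974365234375), (62.39491271972656, 151.49960327148438), 77.79328918457031) 49.715857701365564
288 ((459.5068359375, -213.1256103515625), (68.67437744140625, 129.08016967773438), 73.76007843017578) 51.46181291397262
at [ 453.957 -207.91    33.852] F [ 0.004 -0.774 -0.352] t 10.2667 open 85.26211449677929
travel [ 0.008 -0.008  0.058] ang [ 0.014 -0.012 -0.009] dist 58.89202064397763 deg 1.8084637261955996
[ 0.309  0.464  0.186  2.269 -0.742  0.246  2.526]
```

View pics/s5.png

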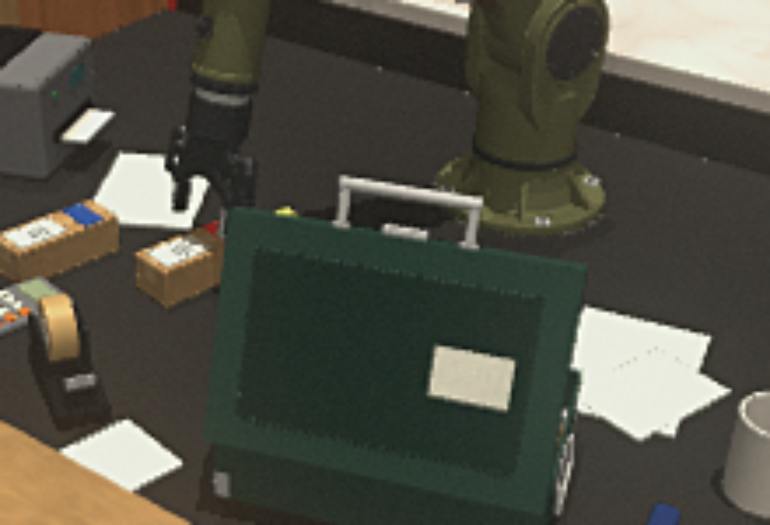

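The parcel hasn't moved. Joint 6 is near its limit because of the tilt so close to the base, so I'll grasp with the tool vertical instead, 15 mm toward the marked end. That also gives clearance from the lid when placing.

```bash
cat >> h.py <<'E'
PY2=np.array([-PX2[1],PX2[0],0]); G0=frame(DOWN,PY2); PC2=np.array([444.5,-212.3,0]); P0=frame(DOWN,CY)
E
python3 -c "
from h import *
g=PC2-15*PX2
plan((tcp(g+[0,0,80],G0),G0),(tcp(g+[0,0,30],G0),G0))"
```

```text
at [ 453.957 -207.91    33.852] F [ 0.004 -0.774 -0.352] t 10.2667 open 85.26211449677929
travel [ 0.026 -0.007  0.006] ang [0.016 0.155 0.   ] dist 27.01615883118344 deg 14.006997467368237
travel [ 0.038 -0.008  0.055] ang [0.016 0.155 0.   ] dist 66.67112414366126 deg 14.006997467368237
```

{"api": "jog_arm", "payload": {"gripper": [-1, -1, -1, -1, -1, -1, -1, -1], "travel": [[0.026, -0.007, 0.006], [0.026, -0.007, 0.006], [0.026, -0.007, 0.006], [0.029, -0.007, 0.018], [0.032, -0.008, 0.03], [0.038, -0.008, 0.055], [0.038, -0.008, 0.055], [0.038, -0.008, 0.055]], "angular": [[0.008, 0.08, 0], [0.016, 0.155, 0], [0.016, 0.155, 0], [0.016, 0.155, 0], [0.016, 0.155, 0], [0.016, 0.155, 0], [0.016, 0.155, 0], [0.016, 0.155, 0]]}}

```text
time_s: 10.93
ee_pos: [428.7, -209.0, -29.1]
orientation: [-0.343, -3.122, -0.0]
ft_force: [-0.0, -0.2, 0.9]
opening: 85.5
grasp_force: 0.0
```

```bash
python3 -c "
from h import *
g=PC2-15*PX2
plan((tcp(g+[0,0,30],G0),G0));print(robot.read_state()['q'])"
```

```text
at [ 428.656 -209.045  -29.109] F [-0.036 -0.163  0.875] t 10.9333 open 85.45240169710254
travel [-0.001  0.    -0.001] ang [-0. -0. -0.] dist 1.4468403721365375 deg 0.050006796884990996
[ 0.125  0.659  0.421  2.145 -0.605  0.455  2.374]
```

{"api": "jog_arm", "payload": {"gripper": [1, 1, 1, 1, 1, 1], "travel": [[0, 0, 0], [0, 0, 0], [0, 0, 0], [0, 0, 0], [0, 0, 0], [0, 0, 0]], "angular": [[0, 0, 0], [0, 0, 0], [0, 0, 0], [0, 0, 0], [0, 0, 0], [0, 0, 0]], "grip_force": 45}}

```text
time_s: 11.43
ee_pos: [430.2, -209.7, -27.3]
orientation: [0.342, 3.12, -0.002]
ft_force: [-1.6, -0.3, 6.3]
opening: 61.7
grasp_force: 49.7
```

{"api": "jog_arm", "payload": {"gripper": [1, 1, 1, 1, 1, 1, 1, 1], "travel": [[0, 0, -0.015], [0, 0, -0.04], [0, 0, -0.07], [0, 0, -0.1], [0, 0, -0.13], [0, 0, -0.16], [0, 0, -0.18], [0, 0, -0.18]], "angular": [[0, 0, 0], [0, 0, 0], [0, 0, 0], [0, 0, 0], [0, 0, 0], [0, 0, 0], [0, 0, 0], [0, 0, 0]]}}

```text
time_s: 12.1
ee_pos: [431.4, -210.4, 155.6]
orientation: [0.341, 3.115, -0.004]
ft_force: [1.0, -0.1, -3.4]
opening: 61.8
grasp_force: 50.6
```

```bash
python3 -c "
from h import *
plan((tcp(ch(-140,-120,210),P0),P0),(tcp(ch(-37,-26,210),P0),P0),(tcp(ch(-37,-26,40),P0),P0));print(robot.read_state()['q'])"
```

```text
at [ 431.388 -210.413  155.645] F [ 1.002 -0.138 -3.366] t 12.1 open 61.7933912213493
travel [-0.02   0.251  0.004] ang [-0.002  0.005 -0.342] dist 251.82719157975262 deg 30.784309785211583
travel [-0.06   0.384  0.004] ang [-0.002  0.005 -0.342] dist 389.2133249398877 deg 30.784309785211583
travel [-0.059  0.385  0.174] ang [-0.002  0.005 -0.342] dist 426.2960912806185 deg 30.784309785211583
[-0.099  0.396  0.708  1.95  -0.327  0.902  2.127]
```

```bash
python3 -c "
from h import *
plan((tcp(ch(-115,-26,190),P0),P0),(tcp(ch(-37,-26,130),P0),P0))"
```

```text
at [ 431.388 -210.413  155.645] F [ 1.002 -0.138 -3.366] t 12.1 open 61.7933912213493
travel [0.007 0.345 0.023] ang [-0.002  0.005 -0.342] dist 345.434354405635 deg 30.784309785211583
travel [-0.06   0.385  0.084] ang [-0.002  0.005 -0.342] dist 398.14348361939085 deg 30.784309785211583
```

{"api": "jog_arm", "payload": {"gripper": [1, 1, 1, 1, 1, 1, 1, 1], "travel": [[0.007, 0.02, 0], [0.007, 0.055, 0], [0.007, 0.09, 0], [0.007, 0.13, 0.005], [0.007, 0.17, 0.01], [0.007, 0.21, 0.015], [0.007, 0.25, 0.02], [0.007, 0.285, 0.023]], "angular": [[0, 0, -0.05], [0, 0, -0.1], [0, 0, -0.15], [0, 0, -0.2], [0, 0, -0.25], [0, 0, -0.3], [0, 0, -0.342], [0, 0, -0.342]]}}

```text
time_s: 12.77
ee_pos: [483.6, 73.6, 127.2]
orientation: [0.508, -3.099, -0.0]
ft_force: [0.5, -0.0, -3.0]
opening: 61.8
grasp_force: 50.4
```

```bash
python3 -c "
from h import *
plan((tcp(ch(-115,-26,190),P0),P0),(tcp(ch(-37,-26,130),P0),P0))"
```

```text
at [483.618  73.608 127.153] F [ 0.518 -0.015 -2.96 ] t 12.7667 open 61.829386057704056
travel [-0.032  0.046 -0.005] ang [ 0.    -0.001  0.004] dist 56.270609425411436 deg 0.32611484096510485
travel [-0.11   0.045  0.055] ang [ 0.    -0.001  0.004] dist 131.52798805594105 deg 0.32611484096510485
```

{"api": "jog_arm", "payload": {"gripper": [1, 1, 1, 1, 1, 1, 1, 1], "travel": [[-0.012, 0.025, -0.005], [-0.03, 0.045, -0.005], [-0.05, 0.046, 0.01], [-0.07, 0.046, 0.025], [-0.09, 0.046, 0.04], [-0.11, 0.046, 0.055], [-0.11, 0.046, 0.055], [-0.11, 0.046, 0.055]], "angular": [[0, 0, 0], [0, 0, 0.004], [0, 0, 0.004], [0, 0, 0.004], [0, 0, 0.004], [0, 0, 0.004], [0, 0, 0.004], [0, 0, 0.004]]}}

```text
time_s: 13.43
ee_pos: [573.5, 148.7, 71.1]
orientation: [0.49, -3.1, 0.003]
ft_force: [-1.0, -0.1, -2.5]
opening: 61.6
grasp_force: 50.4
```

```bash
python3 - <<'E'
from h import *
im,P=cloud("wrist"); im2,P2=cloud("top"); np.savez("w6.npz",im=im,P=P)
cv2.imwrite("pics/c6.png",np.hstack([cv2.resize(im,(480,360)),cv2.resize(im2[120:255,140:260],(320,360))]))
bar(58.3)
plan((tcp(ch(-37,-26,36),P0),P0))
E
```

```text
bar in chest [-38.239 -29.393 131.12 ] lid ang 0.27400212744672364 rad 156.805696286445
at [573.453 148.158  72.82 ] F [ 0.156 -0.392 -2.702] t 13.5333 open 61.4793106146156
travel [-0.001  0.004  0.095] ang [-0.001 -0.001 -0.004] dist 95.19183386853581 deg 0.3985005313408779
```

View pics/c6.png

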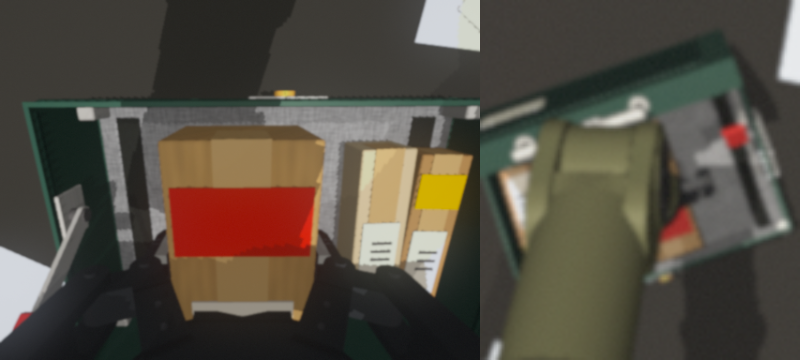

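The wrist view shows the parcel, label and mark up, between the stay (left, column 60) and the packets (right, from column 345). I check the packets' edge and the front gap in numbers.

```bash
python3 - <<'E'
from h import *
z=np.load("w6.npz"); L=(z["P"]-C0)@np.stack([CX,CY,[0,0,1]],1)
a=L[150:260,345:500].reshape(-1,3); m=(a[:,2]>25)&(a[:,2]<60); print("packets y",np.nanpercentile(a[m],[1,50,99],axis=0))
b=L[130:300,160:340].reshape(-1,3); m=(b[:,2]>135)&(b[:,2]<160); print("parcel top",np.nanpercentile(b[m],[1,50,99],axis=0))
f=L[118:135,130:330].reshape(-1,3); print("floor",np.nanmedian(f,0)); 
w=L[105:135,180:330].reshape(-1,3); print("rim",np.nanpercentile(w[w[:,2]>70],[1,99],axis=0))
E
```

```text
packets y [[-73.914  63.018  26.62 ]
 [-33.505 102.874  38.767]
 [  9.409 157.4    43.965]]
parcel top [[-98.094 -63.782 138.13 ]
 [-71.415 -30.296 148.203]
 [-37.663   0.553 150.324]]
floor [-94.768 -51.996   3.037]
rim [[-111.567  -72.35    73.797]
 [ -97.949    9.907  104.308]]
```

{"api": "jog_arm", "payload": {"gripper": [1, 1, 1, 1, 1, 1, 1, 1], "travel": [[-0.002, 0.002, 0.02], [-0.003, 0.003, 0.04], [-0.003, 0.003, 0.06], [-0.003, 0.003, 0.075], [-0.003, 0.003, 0.085], [-0.003, 0.003, 0.09], [-0.003, 0.003, 0.093], [-0.003, 0.003, 0.094]], "angular": [[0, 0, 0], [0, 0, -0.004], [0, 0, -0.004], [0, 0, -0.004], [0, 0, -0.004], [0, 0, -0.004], [0, 0, -0.004], [0, 0, -0.004]]}}

```text
time_s: 14.2
ee_pos: [576.6, 152.3, -20.3]
orientation: [-0.499, 3.101, -0.002]
ft_force: [0.3, -0.5, -2.2]
opening: 61.9
grasp_force: 50.7
```

{"api": "jog_arm", "payload": {"gripper": [1, 1, 1, 1], "travel": [[0, 0, 0.001], [0, 0, 0.002], [0, 0, 0.003], [0, 0, 0.003]], "angular": [[0, 0, 0], [0, 0, 0], [0, 0, 0], [0, 0, 0]]}}

```text
time_s: 14.53
ee_pos: [576.6, 152.6, -23.5]
orientation: [-0.499, 3.101, -0.001]
ft_force: [0.1, -0.0, -3.0]
opening: 61.1
grasp_force: 50.7
```

```bash
python3 -c "
from h import *
bar()"
```

```text
bar in chest [-33.979 -26.206  34.799] lid ang -0.3622689679853577 rad 150.90729207881054
```

Not yet touching the floor (force still -3 N), so down in 1 mm steps.

{"api": "jog_arm", "payload": {"gripper": [1, 1, 1, 1, 1], "travel": [[0, 0, 0.001], [0, 0, 0.002], [0, 0, 0.002], [0, 0, 0.002], [0, 0, 0.002]], "angular": [[0, 0, 0], [0, 0, 0], [0, 0, 0], [0, 0, 0], [0, 0, 0]]}}

```text
time_s: 14.95
ee_pos: [576.7, 152.6, -24.2]
orientation: [-0.499, 3.1, -0.001]
ft_force: [-4.8, -0.9, 11.3]
opening: 61.6
grasp_force: 52.0
```

Floor contact. Releasing, then lifting out the way it came in.

{"api": "jog_arm", "payload": {"gripper": [-0.8, -0.8, -0.8, -0.8, -0.8, -0.8, -0.8, -0.8], "travel": [[0, 0, 0], [0, 0, 0], [0, 0, 0], [0, 0, 0], [0, 0, -0.02], [0, 0, -0.05], [0, 0, -0.08], [0.01, 0, -0.11]], "angular": [[0, 0, 0], [0, 0, 0], [0, 0, 0], [0, 0, 0], [0, 0, 0], [0, 0, 0], [0, 0, 0], [0, 0, 0]]}}

```text
time_s: 15.62
ee_pos: [568.0, 149.8, 85.1]
orientation: [-0.5, 3.1, -0.002]
ft_force: [0.6, -0.5, 0.4]
opening: 76.8
grasp_force: 0.0
```

```bash
cat >> h.py <<'E'
D=.79*CX+np.array([0,0,-.61]); D/=np.linalg.norm(D); PR=frame(D,CY)
E
python3 - <<'E'
from h import *
im,P=cloud("wrist"); L=(P-C0)@np.stack([CX,CY,[0,0,1]],1)
m=(L[...,2]>47)&(L[...,2]<60)&(abs(L[...,1]+28)<60)
S=L[m]; print(cv2.minAreaRect(S[:,:2].astype(np.float32)),np.median(S[:,2]),np.percentile(S,[1,99],axis=0))
red=(im[...,2]>110)&(im[...,1]<60)&(L[...,1]<-100)&(L[...,2]>90);print(red.sum(),L[red].mean(0) if red.any() else 0)
bar()
pad=ch(2.5,-134,142)
for k in(110,60,8,-26): plan((tcp(pad-k*D,PR,40),PR))
E
```

```text
((-30.644168853759766, -25.52609634399414), (78.67797088623047, 176.52513122558594), 83.23651885986328) 52.71493497058905 [[-112.529  -56.779   50.685]
 [  53.606    3.784   54.763]]
0 0
bar in chest [-43.198 -27.213 149.142] lid ang 0.3658810931587148 rad 168.07866169970274
at [568.495 148.795  90.844] F [-1.16  -1.127  1.822] t 15.6667 open 76.67415351954925
travel [ 0.009 -0.107 -0.094] ang [-0.001 -0.577 -0.   ] dist 142.5178907640887 deg 51.967502184155826
at [568.495 148.795  90.844] F [-1.16  -1.127  1.822] t 15.6667 open 76.67415351954925
travel [-0.03  -0.107 -0.063] ang [-0.001 -0.577 -0.   ] dist 127.5657018587194 deg 51.967502184155826
at [568.495 148.795  90.844] F [-1.16  -1.127  1.822] t 15.6667 open 76.67415351954925
travel [-0.071 -0.107 -0.031] ang [-0.001 -0.577 -0.   ] dist 131.82235682040115 deg 51.967502184155826
at [568.495 148.795  90.844] F [-1.16  -1.127  1.822] t 15.6667 open 76.67415351954925
travel [-0.098 -0.107 -0.01 ] ang [-0.001 -0.577 -0.   ] dist 144.99331690678702 deg 51.967502184155826
```

The parcel lies flat: its top is level at z about 53, over y -57..4, clear of the stay and the packets. Now to the pad standoff, fingers shut.

{"api": "jog_arm", "payload": {"gripper": [-0.8, -0.8, 0, 1, 1, 1, 1, 1], "travel": [[0.01, 0, -0.03], [0.015, 0, -0.065], [0.015, -0.02, -0.094], [0.015, -0.04, -0.1], [0.012, -0.06, -0.1], [0.01, -0.08, -0.1], [0.009, -0.1, -0.097], [0.009, -0.107, -0.094]], "angular": [[0, -0.05, 0], [0, -0.12, 0], [0, -0.2, 0], [0, -0.28, 0], [0, -0.35, 0], [0, -0.43, 0], [0, -0.5, 0], [0, -0.577, 0]]}}

```text
time_s: 16.33
ee_pos: [585.7, 74.7, 191.7]
orientation: [-0.418, 2.517, 0.169]
ft_force: [0.1, -0.1, -0.3]
opening: 3.8
grasp_force: 0.0
```

```bash
python3 -c "
from h import *
pad=ch(2.5,-134,142)
for k in(110,40,8,-20,-30): plan((tcp(pad-k*D,PR,40),PR))
print(robot.read_state()['q'])"
```

```text
at [585.673  74.656 191.732] F [ 0.082 -0.064 -0.331] t 16.3333 open 3.7561717287627054
travel [ 0.006 -0.031  0.003] ang [ 0.022 -0.201 -0.004] dist 31.843065716478232 deg 18.191974733733918
at [585.673  74.656 191.732] F [ 0.082 -0.064 -0.331] t 16.3333 open 3.7561717287627054
travel [-0.015 -0.033  0.069] ang [ 0.022 -0.201 -0.004] dist 78.50794109290821 deg 18.191974733733918
at [585.673  74.656 191.732] F [ 0.082 -0.064 -0.331] t 16.3333 open 3.7561717287627054
travel [-0.025 -0.034  0.1  ] ang [ 0.022 -0.201 -0.004] dist 108.54290056397609 deg 18.191974733733918
at [585.673  74.656 191.732] F [ 0.082 -0.064 -0.331] t 16.3333 open 3.7561717287627054
travel [-0.034 -0.035  0.126] ang [ 0.022 -0.201 -0.004] dist 135.5631500630265 deg 18.191974733733918
at [585.673  74.656 191.732] F [ 0.082 -0.064 -0.331] t 16.3333 open 3.7561717287627054
travel [-0.037 -0.036  0.136] ang [ 0.022 -0.201 -0.004] dist 145.30317544730792 deg 18.191974733733918
[ 0.007  0.232 -0.063  2.204 -0.91   0.215  2.699]
```

Joint 6 limits the tilt to about 34°, so I'll press with the tool at about 32° tilt while moving along the pressing direction.

```bash
cat >> h.py <<'E'
t=np.radians(32); PR2=frame(np.sin(t)*CX+np.array([0,0,-np.cos(t)]),CY)
def T(k): return ch(2.5,-134,142)-(k+4)*D-6*(.61*CX+np.array([0,0,.79]))
E
python3 -c "
from h import *
for k in(60,15,0,-28): plan((tcp(T(k),PR2,40),PR2))"
```

```text
at [585.673  74.656 191.732] F [ 0.082 -0.064 -0.331] t 16.3333 open 3.7561717287627054
travel [ 0.012 -0.033  0.05 ] ang [ 0.022  0.025 -0.   ] dist 61.25325869879063 deg 3.0090320447932593
at [585.673  74.656 191.732] F [ 0.082 -0.064 -0.331] t 16.3333 open 3.7561717287627054
travel [-0.002 -0.034  0.093] ang [ 0.022  0.025 -0.   ] dist 99.26323090166345 deg 3.0090320447932593
at [585.673  74.656 191.732] F [ 0.082 -0.064 -0.331] t 16.3333 open 3.7561717287627054
travel [-0.007 -0.035  0.107] ang [ 0.022  0.025 -0.   ] dist 113.07931484129014 deg 3.0090320447932593
at [585.673  74.656 191.732] F [ 0.082 -0.064 -0.331] t 16.3333 open 3.7561717287627054
travel [-0.015 -0.036  0.134] ang [ 0.022  0.025 -0.   ] dist 139.525089710517 deg 3.0090320447932593
```

{"api": "jog_arm", "payload": {"gripper": [1, 1, 1, 1, 1, 1, 1, 1], "travel": [[0.012, -0.015, 0.01], [0.012, -0.033, 0.02], [0.012, -0.033, 0.05], [0.007, -0.033, 0.065], [0.002, -0.034, 0.08], [-0.002, -0.034, 0.093], [-0.002, -0.034, 0.093], [-0.002, -0.034, 0.093]], "angular": [[0.022, 0.025, 0], [0.022, 0.025, 0], [0.022, 0.025, 0], [0.022, 0.025, 0], [0.022, 0.025, 0], [0.022, 0.025, 0], [0.022, 0.025, 0], [0.022, 0.025, 0]]}}

```text
time_s: 17.0
ee_pos: [650.2, 63.3, 121.2]
orientation: [-0.415, 2.57, 0.121]
ft_force: [-0.1, -0.5, 0.6]
opening: 0.1
grasp_force: 0.0
```

```bash
python3 -c "
from h import *
for k in(15,0,-12,-24,-30): plan((tcp(T(k),PR2,40),PR2))
print(robot.read_state()['q'])"
```

```text
at [650.212  63.261 121.157] F [-0.123 -0.489  0.585] t 17.0 open 0.1318077671954645
travel [0.006 0.    0.004] ang [ 0.003 -0.01  -0.   ] dist 6.858843242295589 deg 0.8982405414247591
at [650.212  63.261 121.157] F [-0.123 -0.489  0.585] t 17.0 open 0.1318077671954645
travel [0.    0.    0.018] ang [ 0.003 -0.01  -0.   ] dist 17.794391834398052 deg 0.8982405414247591
at [650.212  63.261 121.157] F [-0.123 -0.489  0.585] t 17.0 open 0.1318077671954645
travel [-0.004  0.     0.029] ang [ 0.003 -0.01  -0.   ] dist 29.262906568949333 deg 0.8982405414247591
at [650.212  63.261 121.157] F [-0.123 -0.489  0.585] t 17.0 open 0.1318077671954645
travel [-0.008 -0.     0.04 ] ang [ 0.003 -0.01  -0.   ] dist 41.03650839155339 deg 0.8982405414247591
at [650.212  63.261 121.157] F [-0.123 -0.489  0.585] t 17.0 open 0.1318077671954645
travel [-0.011 -0.     0.046] ang [ 0.003 -0.01  -0.   ] dist 46.966303676396706 deg 0.8982405414247591
[-0.07   0.428  0.029  2.106 -1.091  0.176  2.887]
```

```bash
sed -i 's/t=np.radians(32)/t=np.radians(26)/' h.py; python3 -c "
from h import *
for k in(12,0,-12,-24,-30): plan((tcp(T(k),PR2,40),PR2))"
```

```text
at [650.212  63.261 121.157] F [-0.123 -0.489  0.585] t 17.0 open 0.1318077671954645
travel [0.009 0.    0.006] ang [ 0.003  0.057 -0.   ] dist 10.91279888973536 deg 5.139262750211133
at [650.212  63.261 121.157] F [-0.123 -0.489  0.585] t 17.0 open 0.1318077671954645
travel [0.004 0.    0.018] ang [ 0.003  0.057 -0.   ] dist 18.192788816363908 deg 5.139262750211133
at [650.212  63.261 121.157] F [-0.123 -0.489  0.585] t 17.0 open 0.1318077671954645
travel [0.    0.    0.029] ang [ 0.003  0.057 -0.   ] dist 28.824745449454053 deg 5.139262750211133
at [650.212  63.261 121.157] F [-0.123 -0.489  0.585] t 17.0 open 0.1318077671954645
travel [-0.004 -0.     0.04 ] ang [ 0.003  0.057 -0.   ] dist 40.23374622794688 deg 5.139262750211133
at [650.212  63.261 121.157] F [-0.123 -0.489  0.585] t 17.0 open 0.1318077671954645
travel [-0.006 -0.     0.046] ang [ 0.003  0.057 -0.   ] dist 46.051042639546516 deg 5.139262750211133
```

{"api": "jog_arm", "payload": {"gripper": [1, 1, 1, 1, 1], "travel": [[0.009, 0, 0.006], [0.006, 0, 0.012], [0.004, 0, 0.018], [0.002, 0, 0.024], [0, 0, 0.029]], "angular": [[0, 0.057, 0], [0, 0.057, 0], [0, 0.057, 0], [0, 0.057, 0], [0, 0.057, 0]]}}

```text
time_s: 17.42
ee_pos: [664.9, 68.4, 97.2]
orientation: [-0.428, 2.655, 0.105]
ft_force: [-1.5, 0.5, 3.8]
opening: -0.1
grasp_force: 1.4
```

```bash
python3 -c "
from h import *
for k in(-12,-24,-30): plan((tcp(T(k),PR2,40),PR2))
print(robot.read_state()['q'])"
```

```text
at [664.948  68.395  97.244] F [-1.475  0.452  3.773] t 17.4167 open -0.052717929337503786
travel [ 0.001 -0.     0.   ] ang [ 0.003  0.002 -0.   ] dist 1.1584115067436982 deg 0.2933314682018819
at [664.948  68.395  97.244] F [-1.475  0.452  3.773] t 17.4167 open -0.052717929337503786
travel [-0.004 -0.     0.011] ang [ 0.003  0.002 -0.   ] dist 11.920247835184263 deg 0.2933314682018819
at [664.948  68.395  97.244] F [-1.475  0.452  3.773] t 17.4167 open -0.052717929337503786
travel [-0.007 -0.     0.017] ang [ 0.003  0.002 -0.   ] dist 17.90160618684379 deg 0.2933314682018819
[-0.264  0.506  0.279  2.01  -0.938  0.319  2.697]
```

Contact is about 4 N on the pad. Pressing on to about 28 mm.

{"api": "jog_arm", "payload": {"gripper": [1, 1, 1, 1, 1, 1], "travel": [[-0.002, 0, 0.005], [-0.004, 0, 0.009], [-0.005, 0, 0.013], [-0.006, 0, 0.016], [-0.006, 0, 0.016], [-0.006, 0, 0.016]], "angular": [[0, 0, 0], [0, 0, 0], [0, 0, 0], [0, 0, 0], [0, 0, 0], [0, 0, 0]]}}

```text
time_s: 17.92
ee_pos: [675.8, 71.2, 84.4]
orientation: [-0.427, 2.659, 0.104]
ft_force: [-0.8, 0.5, -0.2]
opening: 0.2
grasp_force: 0.0
```

```bash
python3 - <<'E'
from h import *
for k in(-30,0,60): plan((tcp(T(k),PR2,40),PR2))
im,P=cloud("top"); L=(P-C0)@np.stack([CX,CY,[0,0,1]],1)
m=(abs(L[...,1])<62)&(L[...,0]>-60)&(L[...,0]<60)&(L[...,2]>290)&(L[...,2]<345)&(im.min(-1)>100)
print("bar",m.sum(),np.median(L[m],0) if m.any() else 0)
red=(im[...,2]>100)&(im[...,1]<60)&(L[...,0]>-60)&(L[...,0]<80)&(L[...,1]<-100)&(L[...,1]>-170)&(L[...,2]>60)
print("pad",red.sum(),L[red].mean(0) if red.any() else 0)
E
```

```text
at [675.769  71.218  84.406] F [-0.768  0.475 -0.21 ] t 17.9167 open 0.1611487545371326
travel [-0.002  0.001  0.   ] ang [ 0.002 -0.    -0.001] dist 2.5689347391126214 deg 0.23664578566578076
at [675.769  71.218  84.406] F [-0.768  0.475 -0.21 ] t 17.9167 open 0.1611487545371326
travel [ 0.011  0.001 -0.027] ang [ 0.002 -0.    -0.001] dist 28.905648967851118 deg 0.23664578566578076
at [675.769  71.218  84.406] F [-0.768  0.475 -0.21 ] t 17.9167 open 0.1611487545371326
travel [ 0.037  0.001 -0.081] ang [ 0.002 -0.    -0.001] dist 88.84486915613228 deg 0.23664578566578076
bar 251 [ -9.943   1.249 314.821]
pad 0 0
```

The stay has given way (force is now zero) and the lid has settled a little, to about 60°. Withdrawing backward.

{"api": "jog_arm", "payload": {"gripper": [1, 1, 1, 1, 1], "travel": [[0.018, 0, -0.01], [0.04, 0, -0.02], [0.07, 0, -0.035], [0.1, 0, -0.055], [0.12, 0, -0.08]], "angular": [[0, 0, 0], [0, 0, 0], [0, 0, 0], [0, 0, 0], [0, 0, 0]]}}

```text
time_s: 18.38
ee_pos: [538.0, 25.8, 104.9]
orientation: [-0.425, 2.664, 0.106]
ft_force: [0.6, -0.7, 0.8]
opening: 0.4
grasp_force: 0.0
```

```bash
cat > look.py <<'E'
from h import *
for n in("top","scene"):
    im,P=cloud(n); L=(P-C0)@np.stack([CX,CY,[0,0,1]],1)
    m=(abs(L[...,1])<62)&(L[...,0]>-80)&(L[...,0]<60)&(L[...,2]>270)&(L[...,2]<345)&(im.min(-1)>100)
    print(n,"bar",m.sum(),np.percentile(L[m],[10,50,90],axis=0) if m.any() else 0)
    if n=="top":
        red=(im[...,2]>100)&(im[...,1]<60)&(L[...,0]>-60)&(L[...,0]<100)&(L[...,1]<-100)&(L[...,1]>-170)&(L[...,2]>60)
        print("pad",red.sum(),L[red].mean(0) if red.any() else 0)
    np.savez("lk_"+n,im=im,P=P)
E
python3 look.py; python3 -c "
from h import *
s=robot.read_state(); print(s['ft_force']); bar(40)
plan((tcp(ch(-60,0,390),H),H),(tcp(ch(-150,-60,330),H),H))"
```

```text
top bar 422 [[-13.842 -52.972 277.646]
 [ -5.129   1.032 311.714]
 [ 11.892  53.413 316.585]]
pad 0 0
scene bar 212 [[ -7.662 -56.111 284.69 ]
 [ -1.807   2.117 311.456]
 [ 12.516  57.254 317.488]]
[ 1.057 -0.689  0.195]
bar in chest [-129.432 -135.656  142.582] lid ang 0.197581812136635 rad 247.47522332616148
at [536.752  24.323 106.563] F [ 1.057 -0.689  0.195] t 18.4833 open 0.18228212858042847
travel [-0.144  0.137 -0.18 ] ang [0.227 0.222 0.979] dist 267.8801506690214 deg 92.65379134401316
travel [-0.037  0.076 -0.165] ang [0.227 0.222 0.979] dist 185.51190069043443 deg 92.65379134401316
```

{"api": "jog_arm", "payload": {"gripper": [1, 1, 1, 1, 0.3, 0.3, 0.3, 0.3], "travel": [[0, 0.01, -0.03], [-0.005, 0.02, -0.065], [-0.01, 0.03, -0.1], [-0.02, 0.045, -0.13], [-0.03, 0.06, -0.15], [-0.04, 0.07, -0.165], [-0.05, 0.08, -0.175], [-0.06, 0.085, -0.18]], "angular": [[0.018, 0.017, 0.075], [0.035, 0.034, 0.15], [0.053, 0.051, 0.225], [0.07, 0.068, 0.3], [0.087, 0.085, 0.375], [0.105, 0.102, 0.45], [0.122, 0.119, 0.525], [0.14, 0.136, 0.6]]}}

```text
time_s: 19.15
ee_pos: [498.9, 81.3, 241.7]
orientation: [0.153, 2.801, 0.107]
ft_force: [-0.0, 0.5, 0.1]
opening: 29.8
grasp_force: 0.0
```

```bash
python3 -c "
from h import *
plan((tcp(ch(-70,0,375),H),H),(tcp(ch(-9,0,375),H),H));print(robot.read_state()['q'])"
```

```text
at [498.88   81.334 241.67 ] F [-0.02   0.498  0.098] t 19.15 open 29.779200250892018
travel [-0.047  0.094 -0.054] ang [0.173 0.152 0.72 ] dist 118.62697458965894 deg 68.01114110781366
travel [-0.099  0.119 -0.034] ang [0.173 0.152 0.72 ] dist 158.51127095579858 deg 68.01114110781366
[-1.043  0.144  0.944  2.065 -0.215  0.658  1.485]
```

{"api": "jog_arm", "payload": {"gripper": [0.3, 0.3, 0.3, 0.3, 0.3, 0.3, 0.3, 0.3], "travel": [[0, 0.01, -0.03], [-0.01, 0.03, -0.06], [-0.02, 0.05, -0.07], [-0.03, 0.07, -0.07], [-0.04, 0.09, -0.07], [-0.047, 0.094, -0.06], [-0.047, 0.094, -0.06], [-0.047, 0.094, -0.06]], "angular": [[0.173, 0.152, 0.72], [0.173, 0.152, 0.72], [0.173, 0.152, 0.72], [0.173, 0.152, 0.72], [0.173, 0.152, 0.72], [0.173, 0.152, 0.72], [0.173, 0.152, 0.72], [0.173, 0.152, 0.72]]}}

```text
time_s: 19.82
ee_pos: [532.7, 167.4, 320.8]
orientation: [1.495, 2.68, 0.025]
ft_force: [-0.2, -0.3, 0.4]
opening: 29.9
grasp_force: 0.0
```

```bash
python3 -c "
from h import *
plan((tcp(ch(-70,0,375),H),H),(tcp(ch(-9,0,375),H),H));print(robot.read_state()['q'])"
```

```text
at [532.723 167.41  320.791] F [-0.182 -0.293  0.354] t 19.8167 open 29.913860471760763
travel [-0.002  0.     0.004] ang [0.036 0.031 0.149] dist 4.496602300406982 deg 14.057296160173237
travel [-0.016  0.06   0.008] ang [0.036 0.031 0.149] dist 62.11233993836528 deg 14.057296160173237
[-1.059  0.451  1.099  1.525 -0.387  1.34   0.613]
```

{"api": "jog_arm", "payload": {"gripper": [0.3, 0.3, 0.3, 0.3, 0.3, 0.3], "travel": [[-0.004, 0.015, -0.005], [-0.008, 0.03, -0.005], [-0.012, 0.045, -0.003], [-0.016, 0.06, -0.002], [-0.016, 0.06, -0.002], [-0.016, 0.06, -0.002]], "angular": [[0.018, 0.015, 0.07], [0.036, 0.031, 0.149], [0.036, 0.031, 0.149], [0.036, 0.031, 0.149], [0.036, 0.031, 0.149], [0.036, 0.031, 0.149]]}}

```text
time_s: 20.32
ee_pos: [591.7, 184.0, 326.8]
orientation: [1.835, 2.548, -0.0]
ft_force: [-0.3, -1.1, 0.0]
opening: 29.6
grasp_force: 0.0
```

```bash
python3 - <<'E'
from h import *
im,P=cloud("wrist"); L=(P-C0)@np.stack([CX,CY,[0,0,1]],1)
m=(abs(L[...,1])<55)&(L[...,1]>15)&(L[...,0]>-60)&(L[...,0]<60)&(L[...,2]>295)&(L[...,2]<330)&(im.min(-1)>70)
print(m.sum(),np.percentile(L[m],[5,50,95],axis=0)); bar()
S=L[m]; print(S[S[:,2]>np.percentile(S[:,2],80)].mean(0))
plan((tcp(ch(-9,0,310),H),H))
E
```

```text
1060 [[-12.     17.15  311.049]
 [ -6.65   36.611 314.682]
 [ -1.126  53.626 316.195]]
bar in chest [-10.346  -1.193 385.618] lid ang 1.1375915660923903 rad 328.45937423549947
[ -6.543  34.844 316.019]
at [591.23  183.747 327.318] F [-0.15  -0.571  0.265] t 20.3667 open 29.637078827959968
travel [0.001 0.001 0.076] ang [0.001 0.001 0.002] dist 75.63936933030851 deg 0.18222742092570984
```

{"api": "jog_arm", "payload": {"gripper": [0.3, 0.3, 0.3, 0.3, 0.3], "travel": [[0.001, 0.004, 0.02], [0.001, 0.004, 0.045], [0.001, 0.004, 0.065], [0.001, 0.004, 0.075], [0.001, 0.004, 0.075]], "angular": [[0, 0, 0], [0, 0, 0], [0, 0, 0], [0, 0, 0], [0, 0, 0]]}}

```text
time_s: 20.78
ee_pos: [593.3, 186.8, 251.1]
orientation: [-1.835, -2.548, 0.001]
ft_force: [0.0, 0.7, -0.3]
opening: 30.1
grasp_force: 0.0
```

{"api": "jog_arm", "payload": {"gripper": [1, 1, 1, 1, 1], "travel": [[0, 0, 0], [0, 0, 0], [0, 0, 0], [0, 0, 0], [0, 0, 0]], "angular": [[0, 0, 0], [0, 0, 0], [0, 0, 0], [0, 0, 0], [0, 0, 0]], "grip_force": 35}}

```text
time_s: 21.2
ee_pos: [595.1, 186.2, 254.2]
orientation: [1.835, 2.548, 0.005]
ft_force: [-5.1, 0.6, 6.3]
opening: 10.8
grasp_force: 34.6
```

```bash
python3 -c "
from h import *
bar();arc(np.r_[1.04,np.linspace(0.98,0.56,8)])"
```

```text
bar in chest [ -6.045  -0.151 312.464] lid ang 1.0497165833289184 rad 259.8189675828422
at [595.074 186.205 254.164] F [-5.072  0.643  6.257] [ 0.114  0.893 -0.058] t 21.2 open 10.833634030650623
0.98 [ 0.    -0.014  0.007]
0.92 [ 0.    -0.027  0.016]
0.86 [ 0.    -0.039  0.025]
0.8 [ 0.    -0.051  0.034]
0.74 [ 0.    -0.063  0.045]
0.68 [ 0.    -0.074  0.056]
0.62 [ 0.    -0.084  0.068]
0.56 [ 0.    -0.093  0.08 ]
```

Handle gripped (10.8 mm). Lowering along the arc.

{"api": "jog_arm", "payload": {"gripper": [1, 1, 1, 1, 1, 1, 1, 1], "travel": [[0, -0.014, 0.007], [0, -0.027, 0.016], [0, -0.039, 0.025], [0, -0.051, 0.034], [0, -0.063, 0.045], [0, -0.074, 0.056], [0, -0.084, 0.068], [0, -0.093, 0.08]], "angular": [[0, 0, 0], [0, 0, 0], [0, 0, 0], [0, 0, 0], [0, 0, 0], [0, 0, 0], [0, 0, 0], [0, 0, 0]]}}

```text
time_s: 21.87
ee_pos: [506.2, 157.0, 172.9]
orientation: [1.836, 2.549, 0.005]
ft_force: [-3.4, 2.1, 3.3]
opening: 10.6
grasp_force: 36.4
```

```bash
python3 -c "
from h import *
bar();arc(np.r_[.56,np.linspace(0.51,.12,8)])"
```

```text
bar in chest [-99.556  -0.05  231.208] lid ang 0.5669788091918295 rad 258.4137210252428
at [506.209 156.995 172.909] F [-3.373  2.112  3.32 ] [ 0.386  0.336 -0.087] t 21.8667 open 10.606019076893858
0.51 [ 0.    -0.007  0.011]
0.454 [ 0.    -0.015  0.023]
0.399 [ 0.    -0.021  0.036]
0.343 [ 0.    -0.027  0.049]
0.287 [ 0.    -0.033  0.062]
0.231 [-0.    -0.037  0.076]
0.176 [-0.    -0.041  0.09 ]
0.12 [-0.    -0.044  0.104]
```

{"api": "jog_arm", "payload": {"gripper": [1, 1, 1, 1, 1, 1, 1, 1], "travel": [[0, -0.007, 0.011], [0, -0.015, 0.023], [0, -0.021, 0.036], [0, -0.027, 0.049], [0, -0.033, 0.062], [0, -0.037, 0.076], [0, -0.041, 0.09], [0, -0.044, 0.104]], "angular": [[0, 0, 0], [0, 0, 0], [0, 0, 0], [0, 0, 0], [0, 0, 0], [0, 0, 0], [0, 0, 0], [0, 0, 0]]}}

```text
time_s: 22.53
ee_pos: [463.7, 143.1, 67.9]
orientation: [-1.836, -2.548, -0.002]
ft_force: [-5.0, 1.4, 0.7]
opening: 10.9
grasp_force: 37.9
```

```bash
python3 -c "
from h import *
bar();arc(np.r_[.12,.09,.06,.04,.02,.01,0])"
```

```text
bar in chest [-144.129    0.054  126.234] lid ang 0.12189023385265074 rad 258.3009177640387
at [463.704 143.068  67.935] F [-4.955  1.35   0.666] [ 0.312  0.671 -0.009] t 22.5333 open 10.878398821290174
0.09 [-0.    -0.001  0.008]
0.06 [-0.    -0.002  0.015]
0.04 [-0.    -0.003  0.02 ]
0.02 [-0.    -0.003  0.026]
0.01 [-0.    -0.003  0.028]
0.0 [-0.    -0.004  0.031]
```

{"api": "jog_arm", "payload": {"gripper": [1, 1, 1, 1, 1, 1, 1, 1], "travel": [[0, -0.001, 0.007], [0, -0.002, 0.014], [0, -0.003, 0.019], [0, -0.003, 0.024], [0, -0.003, 0.027], [0, -0.003, 0.029], [0, -0.003, 0.03], [0, -0.003, 0.03]], "angular": [[0, 0, 0], [0, 0, 0], [0, 0, 0], [0, 0, 0], [0, 0, 0], [0, 0, 0], [0, 0, 0], [0, 0, 0]]}}

```text
time_s: 23.2
ee_pos: [459.8, 141.7, 37.8]
orientation: [-1.835, -2.546, 0.002]
ft_force: [-8.5, -0.6, -2.2]
opening: 10.9
grasp_force: 37.8
```

```bash
python3 -c "
from h import *
bar()"
```

```text
bar in chest [-148.109   -0.009   96.088] lid ang 0.00417486171916618 rad 258.6102921251903
```

{"api": "jog_arm", "payload": {"gripper": [1, 1, 1, 1, 1], "travel": [[0, 0, 0.001], [0, 0, 0.002], [0, 0, 0.003], [0, 0, 0.003], [0, 0, 0.003]], "angular": [[0, 0, 0], [0, 0, 0], [0, 0, 0], [0, 0, 0], [0, 0, 0]]}}

```text
time_s: 23.62
ee_pos: [459.5, 141.7, 34.8]
orientation: [-1.835, -2.546, 0.003]
ft_force: [-10.0, -2.3, -2.3]
opening: 11.0
grasp_force: 38.1
```

{"api": "jog_arm", "payload": {"gripper": [1, 1, 1, 1, 1, 1], "travel": [[0, 0, 0.001], [0, 0, 0.002], [0, 0, 0.003], [0, 0, 0.004], [0, 0, 0.004], [0, 0, 0.004]], "angular": [[0, 0, 0], [0, 0, 0], [0, 0, 0], [0, 0, 0], [0, 0, 0], [0, 0, 0]]}}

```text
time_s: 24.12
ee_pos: [459.5, 141.8, 32.6]
orientation: [-1.835, -2.545, -0.001]
ft_force: [-16.7, -0.8, 24.5]
opening: 10.2
grasp_force: 40.3
```

Firm at the bottom stop: 24 N upward against a small push. Letting go and lifting off.

{"api": "jog_arm", "payload": {"gripper": [0.3, 0.3, 0.3, 0.3, 0.3, 0.3, 0.3, 0.3], "travel": [[0, 0, 0], [0, 0, 0], [0, 0, 0], [0, 0, 0], [0, 0, -0.02], [0, 0, -0.06], [0, 0, -0.1], [0, 0, -0.14]], "angular": [[0, 0, 0], [0, 0, 0], [0, 0, 0], [0, 0, 0], [0, 0, 0], [0, 0, 0], [0, 0, 0], [0, 0, 0]]}}

```text
time_s: 24.78
ee_pos: [463.0, 141.1, 173.8]
orientation: [1.836, 2.545, 0.002]
ft_force: [1.4, 1.3, -0.4]
opening: 29.8
grasp_force: 0.0
```

```bash
python3 - <<'E'
from h import *
im,P=cloud("wrist"); L=(P-C0)@np.stack([CX,CY,[0,0,1]],1)
m=(L[...,0]<-140)&(L[...,0]>-160)&(abs(L[...,1])<50)&(L[...,2]>80)&(L[...,2]<120)
print("bar",np.percentile(L[m],[5,50,95],axis=0))
im2,P2=cloud("scene"); L=(P2-C0)@np.stack([CX,CY,[0,0,1]],1)
m=(abs(L[...,1])<140)&(L[...,0]>-95)&(L[...,0]<100)&(L[...,2]>95)&(L[...,2]<130); S=L[m]
A=np.c_[S[:,:2],np.ones(len(S))]; print("lid plane",np.linalg.lstsq(A,S[:,2],rcond=None)[0])
cv2.imwrite("pics/end.png",np.hstack([im2,cloud("top")[0]])[:, :]); i=cv2.imread("pics/end.png"); cv2.imwrite("pics/end.png",cv2.resize(i,(800,300)))
print(robot.read_state()["ft_force"])
E
```

```text
bar [[-153.014  -43.883   95.261]
 [-147.505    4.667   99.104]
 [-142.137   45.684  100.706]]
lid plane [ -0.004  -0.001 112.923]
[ 0.756  0.593 -0.631]
```

View pics/end.png

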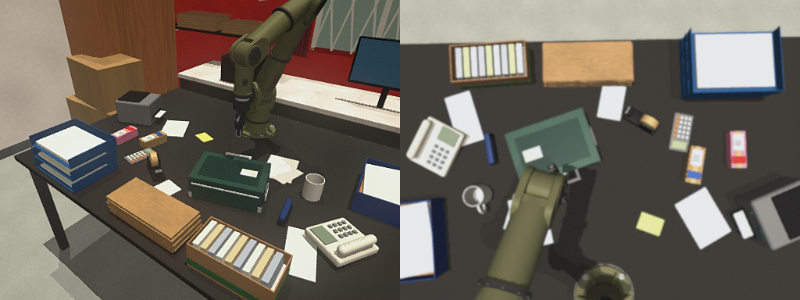

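The bar is back at its original height, the lid plane is level at 0.00 slope, the other objects haven't moved, and the robot touches nothing. Handing in.

```bash
python3 -c "
from cell import robot
print(robot.job_done())"
```

```text
the job is handed in; nothing more can be done
None
```

The red-marked parcel is in the chest, flat and label up; the stay was locked and later unlocked, the lid was lowered by its handle to fully shut, and the job was handed in at about 25 s, though no verdict came back. On the way, the shut fingers pressed on the parcel's top once (about 28 N), with no visible shift.

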